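# Seat the capture card in the video unit

### The job

Take the circuit card out of the wooden stand by its black handle and slide it down between the two card guides of the open video unit until its lower edge rests on the connector. Do not force it home by hand: then swing both ejector levers inward to their stops so that they press the card home into the connector, and leave the bystanding bottle, dish and slide box where they are.

Things in the scene. Friction and masses are not known exactly. Their poses are not given: they have to be found in the camera images.
- unit: Fixed off-white open-topped metal case of a video unit, 160 (x) x 240 (y) x 115 (z) mm, walls 4 mm, origin at the centre of its underside. x is normal to the seated card (front panel with round keys at -x), y along the card's width. Inside, a rigid card cage holds guides, connector and levers; it sits up to 14 mm off its nominal place along x only; that offset is not measured: find it by touch or sight.
- guides (a point): Nominal middle between the two black guide channels, 100 mm above the bench, axes as the unit (true place up to 14 mm off in x). Channels at y = +-62 to +-72.5 take the card's side edges; slot 8 mm wide in x between 14 mm thick square-edged lips. Front (-x) lips end at this height, rear (+x) lips 16 mm higher: a card edge lowered to between these heights and moved in +x meets the rear lips.
- connector_top (a point): Nominal centre of the untouched white connector's top, 38 mm above the bench, axes as the unit (true place up to 14 mm off in x with the cage). The block is 16 (x) x 100 (y) mm.
- left_pivot (a point): Nominal pivot of the grey ejector lever at the unit's +y end: y = +92, 134 mm above the bench (up to 14 mm off in x with the cage). It swings in the y-z plane. Handle 85 mm long from here, 24 mm wide (x), 8 mm thick; open it leans 30 deg outward, its end 45 mm out and 74 mm up; fully in, it leans 35 deg inward, its end 49 mm in and 70 mm up, and its 32 mm nose lies level on the card's upper edge.
- right_pivot (a point): The same for the lever at the unit's -y end: y = -92, 134 mm above the bench; the mirror image. Either lever is swung by a finger put down just outside its open end, reaching down to about 55 mm above the pivot, and moved inward along y until the handle reaches its stop.
- card_grip (a point): Centre of the black handle of the loose green circuit card. Board 140 (y) x 100 (z) x 5 (x) mm, upright, about 0.28 kg; handle 50 (y) x 40 (z) x 12 (x) mm on the middle of its upper edge. This point is 20 mm above the board's upper and 120 mm above its lower edge. Either face may look forward. Resting on the untouched connector it is 158 mm above the bench; seated, 150 mm.
- stand: Fixed wooden stand, 90 (x) x 180 (y) x 12 mm base with four 45 mm tall posts that form a slot 8 mm wide along y at its middle, in which the card stands (lower edge 12 mm above the bench). Origin at the centre of its underside.
- connector (a joint): How far the connector block is pressed down (m): 0 untouched, 0.008 home. Stiff friction of about 18 N, no spring: it stays where it is pushed and easily carries the card's weight.
- lever_left (a joint): Swing (rad) of the ejector lever at the unit's +y end: 0 fully open (leaning 30 deg out to +y), 1.13 fully in (closed, at its stop). Slight friction, stays where left; its nose meets the card at about 0.8, and from there it takes about 10 N, pushed near its end, to press the card home.
- lever_right (a joint): Swing (rad) of the ejector lever at the unit's -y end: the mirror image, 0 fully open (leaning 30 deg out to -y), 1.13 fully in (closed, at its stop).
- slide_box_mid (a point): Bystander: centre of a flat grey slide box, 85 x 160 x 30 mm.
- bottle_mid (a point): Bystander: centre of an amber bottle, 64 mm across, 130 mm tall.
- dish_mid (a point): Bystander: centre of a low glass dish, 90 mm across, 20 mm tall.
There are look-alikes about, which are no part of the job. What is shaped like the part that bears card_grip but orange is not meant.

How it is judged:
On the way:
1. the card stands in both guides, its lower edge on the connector, which is not yet pressed in (less than 3 mm), both levers still open (under 0.6 rad) (x of card_grip in the frame of unit between -0.019 and 0.019 m and y of card_grip in the frame of unit between -0.006 and 0.006 m and angle between card_grip's own z axis and vertical below 0.06 rad and angle between the x axis of card_grip and the x axis of unit, either way round below 0.06 rad and z of card_grip in the frame of unit between 0.1535 and 0.1625 m and value of joint connector below 0.003 m and value of joint each of lever_left, lever_right below 0.6 rad), for 0.2 s.
At the end, for the whole second after the job is handed in: The card stands upright in the guides (within 0.06 rad), its handle's centre 150 mm (+-2.5 mm) above the bench, the connector pressed in more than 6.5 mm, both levers beyond 1.0 rad, the card at rest and let go (x of card_grip in the frame of unit between -0.019 and 0.019 m and y of card_grip in the frame of unit between -0.006 and 0.006 m and angle between card_grip's own z axis and vertical below 0.06 rad and angle between the x axis of card_grip and the x axis of unit, either way round below 0.06 rad and z of card_grip in the frame of unit between 0.1475 and 0.1525 m and value of joint connector above 0.0065 m and value of joint each of lever_left, lever_right above 1 rad and linear speed of card below 0.02 m/s); the robot touches nothing.
It fails at once if the connector is pressed in more than 5 mm while both levers are still open (card forced home by hand) (value of joint connector above 0.005 m and value of joint each of lever_left, lever_right below 0.6 rad).
It fails at once if a bystander is moved more than 30 mm (distance of any of slide_box_mid, bottle_mid, dish_mid from where it was at the start of the episode above 0.03 m).
It also fails if it takes over 72 s, if anything falls off the work surface, if the arm or the gripper's body presses on something with over 40 N, if the wrist force passes 120 N, or if a joint passes its speed limit or range.

### The arm

A 6-joint arm with a two-finger parallel gripper is mounted at the origin on the work surface. World frame = base frame: x ahead of the robot, y to its left, z up, the work surface at z = 0. Lengths are in m, angles in rad, forces in N, time in s.
With the tool pointing down it reaches from about 0.225 to 0.875 m from the base axis. Payload 3.4 kg.
Tool frame: the origin (TCP) lies at the very end of the fingers, on their centre line; the grasp point (between the pads) lies 19 mm behind it; z points along the fingers, y is the direction in which the jaws open and shut (so a half turn about z gives the same grasp; the last joint's range is limited). The gripper opens to 85 mm and grips with 20 to 120 N. Pads are 22 mm wide; open, the fingers measure 114 mm over their backs; the gripper's body (76 mm by 85 mm) begins 54 mm behind the grasp point. The pads swing forward as they close: fully open they stand 13 mm farther back than shut.
Start: joints at [-1.321, 0.276, 1.505, -0, 1.361, -0.121], TCP at [0.208, -0.536, 0.231] pointing down, gripper open.
Joint ranges: [-2.89, 2.89], [-0.75, 2.08], [0.22, 2.7], [-1.18, 4.32], [0.11, 2.71], [-2.7, 2.7]. Speed limits (rad/s): [2.57, 2.57, 3.14, 3.14, 3.14, 3.14].

### API

Orientations are given as a unit quaternion [w, x, y, z].
In Python, from rig import telemetry, cams, sign_off, spotter gives the robot as it stands.
- The arm moves only by the tool servo_tool, never from a script. Its argument "steps" is a list of rows, each a list of 6 numbers: the shift along the tool's x, y, z in mm, then the turn, a rotation vector about the tool's x, y, z in degrees. In form: [[x, y, z, ax, ay, az], ...]. A call has 1 to 8 rows; each row is the pose to reach, as a shift and turn from the pose commanded when the call began, along the tool's axes at that moment; what a row does not reach only later rows make up. A row lasts 1/10 s, in which the tool goes at most 50 mm and 8.59 degrees, less where a joint would pass 70% of its speed; a pose out of reach is approached as far as the arm can. A call with a gripper value outside its range is refused whole. "hand" is the closure in counts, from 0 (fully open) to 255 (shut), set as the call begins (left out, the last holds). The fingers move at their own pace and stop on an object; "grip_force" is the grip in N (left out, the last holds). Time passes only in rows, so rows that repeat a pose let the fingers close. It gives the time, the measured TCP pose, the force and the opening at its end, in the units of the state.
- telemetry.get_state(): the state, without advancing time (a new reading comes with each control period).
- cams.get_image(name): name is "scene" or "top" or "wrist"; returns (picture, depth): 384x512x3 uint8, red, green, blue; 384x512 float32, m along the optical axis (not along the pixel's ray), 0 where there is no reading.
- cams.camera_model(name): a dict with "camera_matrix" (3x3 intrinsics, pixels), "origin" and "rotation" of the camera in the world; the wrist camera has in their place "tool_from_camera" (4x4, takes a point from camera to tool coordinates, whose origin is the TCP and whose axes are the flange's). Camera axes: x right, y up, looking along -z (the intrinsics and any distortion apply to the point x, -y, -z); pixel columns grow to the right and rows downward; lengths in m; the calibration is good to about 2 mm. The wrist camera is an equidistant fisheye: a pixel r from the principal point sees the ray r / f radians off the axis. A picture is of the moment at which its call begins: read the wrist's pose just before it. camera_model takes no time and is no camera call.
- sign_off(): hands the job in, once; it reports no verdict.
Trained networks look in the newest picture that a camera, given by its name, has taken for a name from the list of things; names that differ only in an ending like _2 or _b are one class to them, and where a whole thing is asked for, a point or a joint stands for the part that bears it (a point fixed in the world has none). Each returns a list of dicts, best first, with "conf" (0 to 1); they miss things now and then, are a little off and sometimes report something else, mostly with a low value. They report only what shows in the picture. A call takes as long as a camera call. They do not tell look-alikes from the thing itself.
- spotter.outline_of(query, camera): "region" (384x512 bool, what is visible of it) and "rect" ([left, top, width, height] in pixels, round what is visible of it).
The state is a dict: "clock": time; "qpos": joint angles; "qd": joint speeds; "effort": joint torques, N m; "position": TCP position; "ee_rot": TCP orientation; "contact_force": force on the tool from outside, world axes, zero at the start; "moment": the same for the moment, N m; "width": finger opening in m.
Only numpy, scipy, OpenCV 4.12 (cv2) and the standard library are available. Lean on these libraries where they do the work, as an engineer would, in place of code of your own. Each camera call takes 0.05 s, during which the arm holds its last target.

## Working session

There is one attempt and no reset: what is moved stays moved. The work goes in short steps, Python scripts to look and compute and a tool call to move; the robot and the scene stay as the last step left them, time stands still between calls to the robot, and variables do not carry over. Pictures are saved under pics/ and viewed, and the job is handed in when it is done.

Besides the shell and the picture viewer there is one more tool, called after "Emit:" as name(argument=value, ...), one argument or row to a line, values as JSON. servo_tool: Moves the arm, as the interface text tells. Its arguments: {"type":"object","properties":{"steps":{"type":"array","items":{"type":"array","items":{"type":"number"}}},"hand":{"type":"number"},"grip_force":{"type":"number"}},"required":["steps"]}

```bash
ls; mkdir -p pics; cat > h.py <<'E'
import numpy as np, cv2
from rig import telemetry, cams, sign_off, spotter
def save(n,im,s=None):
    cv2.imwrite('pics/'+n,im[:,:,::-1])
E
python3 - <<'E'
from h import *
for n in ['scene','top','wrist']:
    im,d=cams.get_image(n); save(n+'0.png',im); np.savez('pics/'+n+'0.npz',im=im,d=d)
    print(n,cams.camera_model(n))
print(telemetry.get_state())
E
```

```text
pics
scene {'camera_matrix': array([[388.5928481 ,   0.        , 254.87634114],
       [  0.        , 388.5928481 , 191.90096428],
       [  0.        ,   0.        ,   1.        ]]), 'origin': array([ 1.14330351, -0.09283773,  0.89906349]), 'rotation': array([0.73878969, 0.25295124, 0.20755454, 0.58917448])}
top {'camera_matrix': array([[391.41041182,   0.        , 251.85806912],
       [  0.        , 391.41041182, 193.77069945],
       [  0.        ,   0.        ,   1.        ]]), 'origin': array([0.496309  , 0.02599369, 1.28179135]), 'rotation': array([-0.70044856, -0.01586981,  0.01444823,  0.71338014])}
wrist {'camera_matrix': array([[297.31863964,   0.        , 253.89813936],
       [  0.        , 297.31863964, 191.29797404],
       [  0.        ,   0.        ,   1.        ]]), 'tool_from_camera': array([[-2.48331278e-04,  9.52903728e-01,  3.03272854e-01,
         7.71709843e-02],
       [ 9.99999969e-01,  2.37359931e-04,  7.30368922e-05,
         2.60193956e-04],
       [-2.38769679e-06,  3.03272862e-01, -9.52903757e-01,
        -1.44238044e-01],
       [ 0.00000000e+00,  0.00000000e+00,  0.00000000e+00,
         1.00000000e+00]])}
{'clock': 0.15, 'qpos': array([-1.32099751e+00,  2.76490309e-01,  1.50582282e+00, -2.22856082e-05,
        1.36071449e+00, -1.20992702e-01]), 'qd': array([-2.19920076e-04, -1.33847250e-03, -4.61227224e-03, -3.73126078e-04,
        7.10189313e-06, -2.12115571e-03]), 'effort': array([ 1.25426788e-03, -4.17145336e+01, -2.46033758e+01, -1.97505742e-04,
        7.65357865e-03,  4.20367527e-06]), 'position': array([ 0.20824821, -0.53554913,  0.23062306]), 'ee_rot': array([-7.15293377e-04,  9.82862692e-01,  1.84337770e-01, -5.70496612e-05]), 'contact_force': array([-0.24965071,  0.27498517,  0.43175841]), 'moment': array([ 0.01575389, -0.02051219,  0.04283212]), 'width': 0.08538680545283087}
```

View pics/scene0.png

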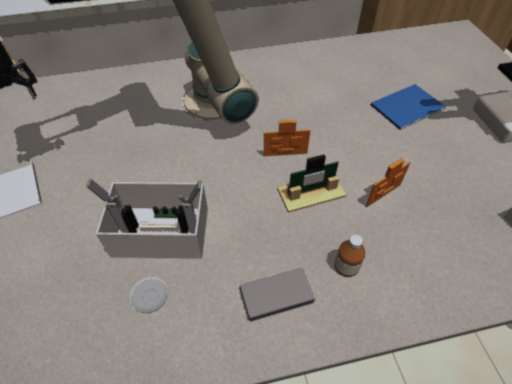

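View pics/top0.png

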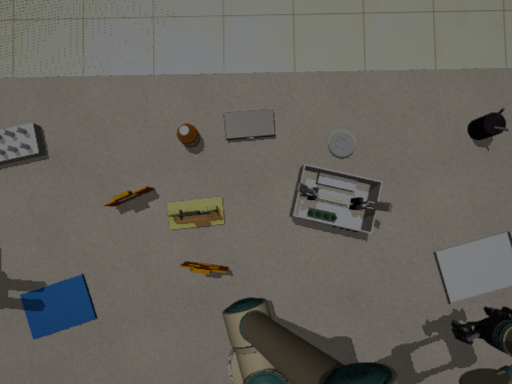

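View pics/wrist0.png

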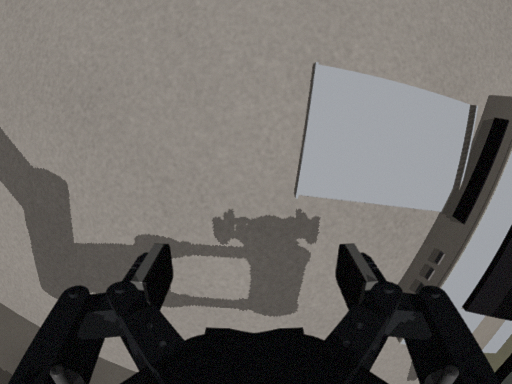

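```bash
cat >> h.py <<'E'
from scipy.spatial.transform import Rotation as R
def rot(q): return R.from_quat([q[1],q[2],q[3],q[0]]).as_matrix()
def cloud(name,d,st=None):
    m=cams.camera_model(name); K=m['camera_matrix']
    v,u=np.mgrid[0:d.shape[0],0:d.shape[1]]
    x=(u-K[0,2])/K[0,0]; y=(v-K[1,2])/K[1,1]
    if name=='wrist':
        r=np.hypot(x,y); s=np.where(r>1e-9,np.tan(np.minimum(r,1.5))/np.maximum(r,1e-9),1)
        x=x*s;y=y*s
    P=np.stack([x*d,-y*d,-d],-1)
    if name=='wrist':
        T=m['tool_from_camera']; P=P@T[:3,:3].T+T[:3,3]
        return P@rot(st['ee_rot']).T+st['position']
    return P@rot(m['rotation']).T+m['origin']
E
python3 - <<'E'
from h import *
for n,q in [('top','unit'),('top','stand'),('top','card_grip'),('scene','card_grip'),('top','lever_left'),('top','connector'),('top','guides')]:
    r=spotter.outline_of(q,n); z=np.load(f'pics/{n}0.npz'); P=cloud(n,z['d'])
    for a in r[:3]:
        pts=P[a['region']&(z['d']>0)]
        print(n,q,round(a['conf'],2),a['rect'],len(pts), np.median(pts,0).round(3) if len(pts) else'', pts.max(0).round(3) if len(pts) else'', pts.min(0).round(3) if len(pts) else'')
z=np.load('pics/top0.npz');P=cloud('top',z['d'])
im=z['im']
c=cv2.resize(im[150:245,280:400],None,fx=6,fy=6,interpolation=cv2.INTER_CUBIC);save('topunit.png',c)
c=cv2.resize(im[180:290,90:240],None,fx=5,fy=5,interpolation=cv2.INTER_CUBIC);save('topstand.png',c)
im=np.load('pics/scene0.npz')['im']
c=cv2.resize(im[170:270,80:220],None,fx=5,fy=5,interpolation=cv2.INTER_CUBIC);save('scunit.png',c)
c=cv2.resize(im[110:220,255:415],None,fx=5,fy=5,interpolation=cv2.INTER_CUBIC);save('scstand.png',c)
# wall top pixels
H=P[...,2]; m=(H>0.108)&(H<0.122)&(P[...,0]>.3)&(P[...,0]<.7)&(P[...,1]<-.05)&(P[...,1]>-.45)
pts=P[m][:,:2].astype(np.float32); print(len(pts),cv2.minAreaRect(pts))
E
```

```text
top unit 0.83 [286.0, 166.6, 92.7, 67.0] 3711 [ 0.535 -0.241  0.014] [ 0.646 -0.091  0.208] [ 0.416 -0.372 -0.006]
top stand 0.82 [166.4, 196.8, 58.8, 33.9] 1479 [0.494 0.213 0.012] [0.544 0.306 0.155] [ 0.441  0.12  -0.005]
top stand 0.46 [297.7, 182.9, 17.4, 9.7] 97 [ 0.554 -0.116  0.184] [ 0.57  -0.096  0.213] [ 0.546 -0.15   0.139]
top card_grip 0.67 [182.1, 260.9, 46.9, 12.1] 365 [0.328 0.179 0.078] [0.338 0.254 0.144] [ 0.299  0.111 -0.004]
top card_grip 0.54 [105.0, 186.6, 45.5, 22.0] 340 [0.549 0.41  0.085] [0.575 0.496 0.145] [ 0.521  0.348 -0.001]
top card_grip 0.52 [178.6, 207.8, 38.5, 10.8] 199 [0.494 0.201 0.111] [0.505 0.262 0.156] [0.483 0.141 0.006]
scene card_grip 0.96 [366.8, 159.9, 42.9, 46.8] 855 [0.553 0.409 0.073] [0.578 0.547 0.146] [ 0.423  0.347 -0.002]
scene card_grip 0.94 [286.8, 153.5, 53.2, 40.9] 1122 [0.495 0.211 0.088] [0.502 0.323 0.156] [ 0.351  0.141 -0.001]
scene card_grip 0.9 [264.4, 118.4, 42.2, 37.6] 1314 [0.327 0.18  0.066] [0.339 0.268 0.144] [ 0.189  0.111 -0.002]
top lever_left 0.54 [297.7, 178.3, 16.3, 17.1] 178 [ 0.556 -0.123  0.161] [ 0.587 -0.094  0.213] [ 0.543 -0.174  0.001]
top connector 0.48 [319.4, 189.4, 31.5, 14.5] 141 [ 0.529 -0.227  0.037] [ 0.545 -0.182  0.044] [ 0.515 -0.271  0.011]
top guides 0.8 [289.9, 164.6, 93.0, 65.8] 3772 [ 0.535 -0.241  0.014] [ 0.646 -0.091  0.212] [ 0.423 -0.396 -0.007]
435 ((0.5296400189399719, -0.22627177834510803), (0.24036367237567902, 0.16083715856075287), 76.24720001220703)
```

View pics/topunit.png

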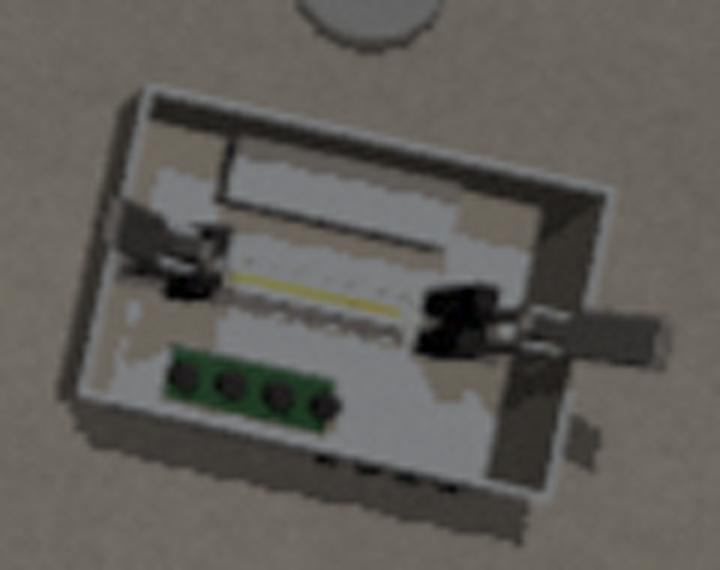

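View pics/topstand.png

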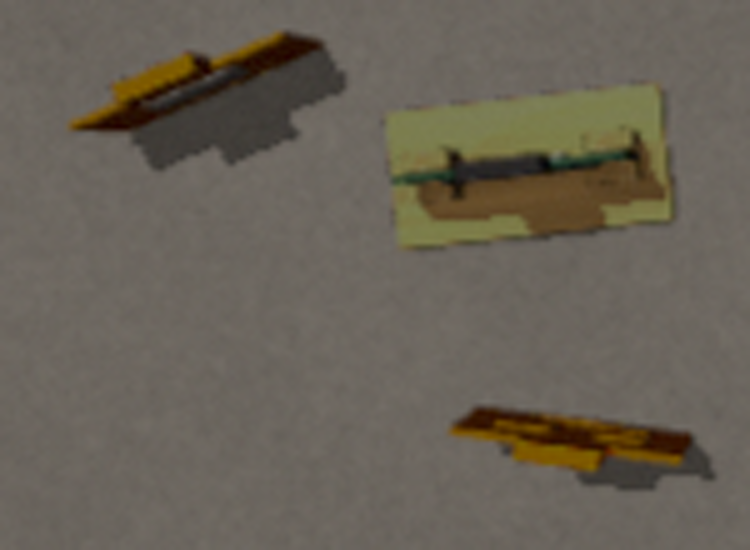

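View pics/scunit.png

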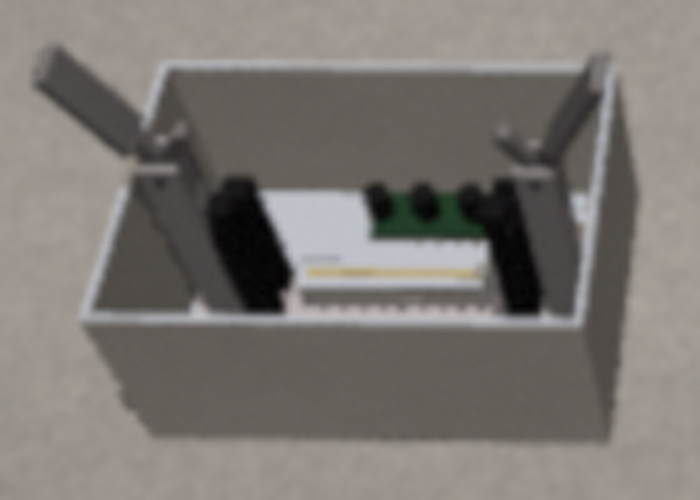

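View pics/scstand.png

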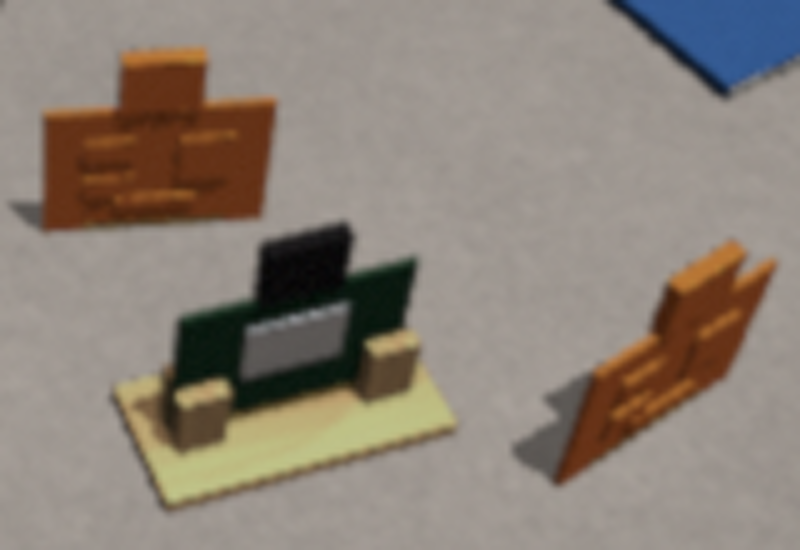

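```bash
cat >> h.py <<'E'
def tgt(pos,toolx_deg,st=None):
    """world TCP pos, tool down with tool x at angle -> shift mm, rotvec deg"""
    st=st or telemetry.get_state(); A=rot(st['ee_rot']); a=np.radians(toolx_deg)
    X=np.array([np.cos(a),np.sin(a),0]);Z=np.array([0,0,-1.]);Y=np.cross(Z,X)
    B=np.stack([X,Y,Z],1)
    print('shift',(A.T@(np.array(pos)-st['position'])*1e3).round(1),'rot',np.degrees(R.from_matrix(A.T@B).as_rotvec()).round(2))
U0=np.array([0.5296,-0.2263]); UY=np.radians(-13.75)
def tounit(P):
    c,s=np.cos(UY),np.sin(UY); q=P[...,:2]-U0
    return np.stack([c*q[...,0]+s*q[...,1],-s*q[...,0]+c*q[...,1],P[...,2]],-1)
E
python3 - <<'E'
from h import *
z=np.load('pics/top0.npz');P=cloud('top',z['d']);Q=tounit(P);im=z['im'].astype(int)
inb=(abs(Q[...,0])<.07)&(abs(Q[...,1])<.16)
def rep(n,m):
    q=Q[m]; print(n,len(q),'x',np.percentile(q[:,0],[2,50,98]).round(4),'y',np.percentile(q[:,1],[2,50,98]).round(4),'z',np.percentile(q[:,2],[2,50,98]).round(4))
for n in ['top','scene']:
    z=np.load(f'pics/{n}0.npz');P=cloud(n,z['d']);Q=tounit(P)
    print(n)
    inb=(abs(Q[...,0])<.075)&(abs(Q[...,1])<.16)
    rep('conn',inb&(abs(Q[...,2]-.038)<.006)&(abs(Q[...,1])<.048)&(abs(Q[...,0])<.03))
    rep('levL',inb&(Q[...,2]>.15)&(Q[...,1]>0))
    rep('levR',inb&(Q[...,2]>.15)&(Q[...,1]<0))
    rep('gL',inb&(Q[...,2]>.095)&(Q[...,2]<.125)&(Q[...,1]>.05)&(Q[...,1]<.08))
    rep('gR',inb&(Q[...,2]>.095)&(Q[...,2]<.125)&(Q[...,1]<-.05)&(Q[...,1]>-.08))
    m=(abs(P[...,0]-.494)<.03)&(abs(P[...,1]-.205)<.08)&(P[...,2]>.125)
    q=P[m]; print('handle',len(q),q.mean(0),q[:,2].max(), cv2.minAreaRect(q[:,:2].astype(np.float32)), np.percentile(q[:,2],[50,95]))
    m=(abs(P[...,0]-.494)<.03)&(abs(P[...,1]-.205)<.08)&(P[...,2]>.145)
    q=P[m]; print('handle top',len(q),q.mean(0), cv2.minAreaRect(q[:,:2].astype(np.float32)))
    m=(abs(P[...,0]-.494)<.07)&(abs(P[...,1]-.205)<.12)&(P[...,2]<.017)&(P[...,2]>.007)
    q=P[m]; print('base',len(q), cv2.minAreaRect(q[:,:2].astype(np.float32)))
tgt([.46,-.25,.40],76.25)
tgt([.49,.16,.36],97)
E
```

```text
top
conn 148 x [-0.0073  0.0004  0.0082] y [-0.046   0.0005  0.0453] z [0.0327 0.0372 0.0418]
levL 106 x [-0.0111  0.0002  0.0112] y [0.0778 0.1158 0.1337] z [0.154  0.1854 0.2109]
levR 168 x [-0.0113  0.0001  0.0117] y [-0.1273 -0.1104 -0.0764] z [0.1527 0.1854 0.2145]
gL 45 x [-0.0173 -0.0013  0.0176] y [0.0624 0.0704 0.077 ] z [0.0955 0.1008 0.1201]
gR 54 x [-0.0169  0.0047  0.017 ] y [-0.0754 -0.0676 -0.0616] z [0.0964 0.1022 0.1186]
handle 77 [0.49330817 0.20889356 0.15024201] 0.15599237984718983 ((0.4930393397808075, 0.21095597743988037), (0.011754934675991535, 0.04981666058301926), 5.295388698577881) [0.15086851 0.15473722]
handle top 73 [0.49313406 0.2101167  0.15111992] ((0.49301210045814514, 0.21124453842639923), (0.011754777282476425, 0.04923851042985916), 5.287119388580322)
base 1138 ((0.49494093656539917, 0.1964288055896759), (0.0896679237484932, 0.21508079767227173), 5.345216751098633)
scene
conn 229 x [-0.0079  0.0017  0.0086] y [-0.0461  0.0007  0.046 ] z [0.0327 0.0387 0.0427]
levL 155 x [-0.0115  0.0039  0.0119] y [0.0776 0.1144 0.1331] z [0.152  0.1839 0.2117]
levR 269 x [-0.0117  0.0019  0.0121] y [-0.127  -0.1107 -0.0768] z [0.1526 0.1852 0.2142]
gL 93 x [-0.018   0.0117  0.074 ] y [0.0616 0.0693 0.0763] z [0.0964 0.1038 0.1183]
gR 95 x [-0.0181  0.0098  0.0267] y [-0.0766 -0.0667 -0.0616] z [0.0956 0.1058 0.1178]
handle 195 [0.49550104 0.20904273 0.143738  ] 0.15638987505084045 ((0.4922173023223877, 0.2107950896024704), (0.015725702047348022, 0.051390327513217926), 3.323568820953369) [0.14583188 0.15488616]
handle top 101 [0.49396669 0.20981149 0.15177187] ((0.4919678270816803, 0.21099528670310974), (0.015250817872583866, 0.0509616993367672), 3.323568820953369)
base 855 ((0.49532729387283325, 0.21268415451049805), (0.0903121754527092, 0.18318499624729156), 2.7849419116973877)
shift [ 338.1 -175.3 -168.7] rot [ -0.  -0. -55.]
shift [ 514.7 -546.6 -128.7] rot [ -0.    -0.   -75.75]
```

Emit:
servo_tool(
  steps=[
    [40,-20,-50,0,0,-7],
    [80,-40,-95,0,0,-14],
    [120,-62,-135,0,0,-21],
    [160,-83,-165,0,0,-28],
    [200,-105,-169,0,0,-35],
    [245,-130,-169,0,0,-42],
    [290,-155,-169,0,0,-49],
    [330,-172,-169,0,0,-55],
  ],
)

```text
clock: 1.3
position: [0.4328, -0.2776, 0.4004]
ee_rot: [0.001, 0.785, 0.619, 0.0]
contact_force: [1.0, 0.2, 0.0]
width: 0.0852
```

Emit:
servo_tool(
  steps=[
    [0,0,0,0,0,0],
    [0,0,0,0,0,0],
    [0,0,0,0,0,0],
  ],
)

```text
clock: 1.6
position: [0.4314, -0.2799, 0.3992]
ee_rot: [0.0, 0.787, 0.617, -0.0]
contact_force: [0.4, -0.6, -1.1]
width: 0.0859
```

```bash
cat >> h.py <<'E'
def wcap(n):
    st=telemetry.get_state(); im,d=cams.get_image('wrist'); save(n+'.png',im); np.savez('pics/'+n+'.npz',im=im,d=d)
    print(st['clock'],st['position'].round(4),st['qpos'].round(3),'Fz',st['contact_force'].round(1),st['width'])
    return st,im,d
def rep(n,Q,m):
    q=Q[m]
    if len(q): print(n,len(q),'x',np.percentile(q[:,0],[2,50,98]).round(4),'y',np.percentile(q[:,1],[2,50,98]).round(4),'z',np.percentile(q[:,2],[2,50,98]).round(4))
E
python3 - <<'E'
from h import *
st,im,d=wcap('w1'); P=cloud('wrist',d,st);Q=tounit(P)
H=P[...,2]; m=(H>0.11)&(H<0.12)&(d>0)&(abs(Q[...,0])<.1)&(abs(Q[...,1])<.14)
pts=P[m][:,:2].astype(np.float32); print(len(pts),cv2.minAreaRect(pts))
inb=(abs(Q[...,0])<.075)&(abs(Q[...,1])<.16)&(d>0)
rep('conn',Q,inb&(abs(Q[...,2]-.038)<.006)&(abs(Q[...,1])<.048)&(abs(Q[...,0])<.03))
rep('levL',Q,inb&(Q[...,2]>.15)&(Q[...,1]>0)&(Q[...,2]<.22))
rep('levR',Q,inb&(Q[...,2]>.15)&(Q[...,1]<0)&(Q[...,2]<.22))
rep('gL',Q,inb&(Q[...,2]>.095)&(Q[...,2]<.125)&(Q[...,1]>.05)&(Q[...,1]<.08))
rep('gR',Q,inb&(Q[...,2]>.095)&(Q[...,2]<.125)&(Q[...,1]<-.05)&(Q[...,1]>-.08))
tgt([.49,.12,.36],96)
E
```

```text
1.6 [ 0.4314 -0.2799  0.3992] [-7.100e-01  1.340e-01  1.287e+00 -1.000e-03  1.720e+00 -4.690e-01] Fz [ 0.4 -0.6 -1.1] 0.08587146088389822
1950 ((0.5282374024391174, -0.2275334894657135), (0.24054107069969177, 0.16063086688518524), 76.2146987915039)
conn 553 x [-0.009  -0.0014  0.0071] y [-0.0459 -0.001   0.0453] z [0.0341 0.0396 0.0416]
levL 707 x [-0.0125 -0.0014  0.0105] y [0.076  0.1096 0.1234] z [0.1521 0.1809 0.2067]
levR 741 x [-0.0123 -0.0016  0.0103] y [-0.1284 -0.1132 -0.0774] z [0.1537 0.1875 0.2146]
gL 331 x [-0.018   0.0056  0.0749] y [0.0531 0.0661 0.0796] z [0.0962 0.1038 0.1188]
gR 303 x [-0.0177  0.0081  0.0748] y [-0.0767 -0.0688 -0.0524] z [0.0968 0.1074 0.1191]
shift [402.7 -38.9  39. ] rot [ -0.03   0.03 -19.86]
```

View pics/w1.png

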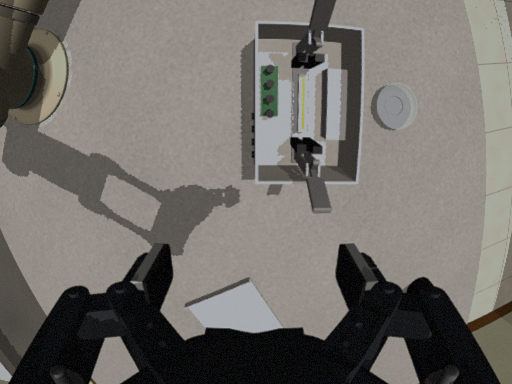

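Emit:
servo_tool(
  steps=[
    [50,-5,5,0,0,-3],
    [100,-10,10,0,0,-6],
    [150,-15,15,0,0,-9],
    [200,-20,20,0,0,-12],
    [250,-25,25,0,0,-15],
    [300,-30,30,0,0,-18],
    [350,-35,35,0,0,-20],
    [400,-39,39,0,0,-20],
  ],
)

```text
clock: 2.45
position: [0.4887, 0.115, 0.3605]
ee_rot: [0.0, 0.669, 0.744, -0.0]
contact_force: [0.9, 0.1, 0.3]
width: 0.0853
```

Emit:
servo_tool(
  steps=[
    [0,0,0,0,0,0],
    [0,0,0,0,0,0],
    [0,0,0,0,0,0],
  ],
)

```text
clock: 2.75
position: [0.4887, 0.1128, 0.3606]
ee_rot: [0.0, 0.669, 0.744, -0.0]
contact_force: [-0.8, -0.9, 0.5]
width: 0.0855
```

```bash

python3 - <<'E'
from h import *
st,im,d=wcap('w2'); P=cloud('wrist',d,st)
near=(abs(P[...,0]-.494)<.06)&(abs(P[...,1]-.21)<.12)&(d>0)
for lo,hi in [(.148,.158),(.13,.158),(.105,.117),(.007,.017)]:
    q=P[near&(P[...,2]>lo)&(P[...,2]<hi)]
    c=q[:,:2].mean(0); w,v=np.linalg.eigh(np.cov(q[:,:2].T)); a=np.degrees(np.arctan2(v[1,1],v[0,1]))
    print(lo,len(q),q.mean(0).round(4),'long axis deg',a,cv2.minAreaRect(q[:,:2].astype(np.float32)),np.median(q[:,2]))
E
```

```text
2.75 [0.4887 0.1128 0.3606] [ 8.900e-02  1.160e-01  1.399e+00 -1.000e-03  1.626e+00 -1.700e-02] Fz [-0.8 -0.9  0.5] 0.08553489797743956
0.148 437 [0.4915 0.2092 0.1535] long axis deg 95.3705462899282 ((0.4917645752429962, 0.20998303592205048), (0.012447826564311981, 0.04906979948282242), 4.345020771026611) 0.15351569783887015
0.13 450 [0.4913 0.2092 0.1531] long axis deg 95.34571969722897 ((0.49168720841407776, 0.21001043915748596), (0.012537524104118347, 0.049008384346961975), 4.963146209716797) 0.15347825328047568
0.105 238 [0.4918 0.2043 0.1136] long axis deg 95.27406873052834 ((0.48972034454345703, 0.2091316282749176), (0.008341207168996334, 0.13882997632026672), 5.124271869659424) 0.11372961566918977
0.007 4264 [0.4909 0.2108 0.0136] long axis deg 94.99649311911855 ((0.4920694828033447, 0.2120833843946457), (0.09035750478506088, 0.17867182195186615), 5.254093170166016) 0.013601841053102331
```

View pics/w2.png

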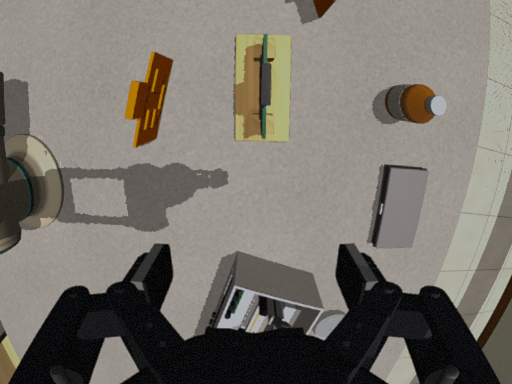

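```bash
python3 - <<'E'
from h import *
tgt([.4917,.21,.19],95.3);tgt([.4917,.21,.120],95.3)
E
```

```text
shift [ 96.6  13.2 170.7] rot [0.01 0.05 0.76]
shift [ 96.7  13.2 240.7] rot [0.01 0.05 0.76]
```

Emit:
servo_tool(
  steps=[
    [40,6,25,0,0,0.7],
    [80,11,60,0,0,0.7],
    [96.6,13.2,105,0,0,0.7],
    [96.6,13.2,150,0,0,0.7],
    [96.6,13.2,190,0,0,0.7],
    [96.6,13.2,220,0,0,0.7],
    [96.6,13.2,240,0,0,0.7],
    [96.6,13.2,240,0,0,0.7],
  ],
  hand=0,
)

```text
clock: 3.6
position: [0.4895, 0.2096, 0.118]
ee_rot: [-0.002, 0.673, 0.739, -0.003]
contact_force: [-0.6, -0.8, -0.1]
width: 0.0854
```

Emit:
servo_tool(
  steps=[
    [0,0,0,0,0,0],
    [0,0,0,0,0,0],
    [0,0,0,0,0,0],
    [0,0,0,0,0,0],
    [0,0,0,0,0,0],
    [0,0,0,0,0,0],
    [0,0,0,0,0,0],
  ],
  hand=255,
  grip_force=60,
)

```text
clock: 4.3
position: [0.4917, 0.2124, 0.1214]
ee_rot: [0.0, 0.672, 0.741, 0.001]
contact_force: [-0.9, -0.6, 5.8]
width: 0.0112
```

```bash
python3 - <<'E'
from h import *
wcap('w3')
E
```

```text
4.3 [0.4917 0.2124 0.1214] [ 0.278  0.303  1.759 -0.     1.078  0.181] Fz [-0.9 -0.6  5.8] 0.011203561330920443
```

View pics/w3.png

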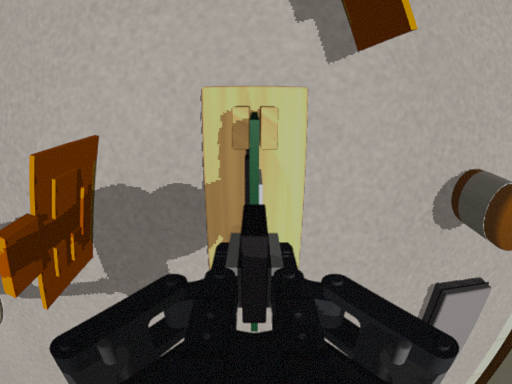

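Emit:
servo_tool(
  steps=[
    [0,0,-10,0,0,0],
    [0,0,-30,0,0,0],
    [0,0,-65,0,0,0],
    [0,0,-105,0,0,0],
    [0,0,-145,0,0,0],
    [0,0,-165,0,0,0],
    [0,0,-165,0,0,0],
    [0,0,-165,0,0,0],
  ],
)

```text
clock: 5.15
position: [0.4904, 0.212, 0.2847]
ee_rot: [-0.0, 0.672, 0.741, -0.001]
contact_force: [0.6, -0.3, -2.4]
width: 0.0113
```

```bash
cat >> h.py <<'E'
def card_in_tool(st,d):
    P=cloud('wrist',d,st); T=(P-st['position'])@rot(st['ee_rot'])  # tool coords
    m=(abs(T[...,1])<.012)&(T[...,0]>.0)&(T[...,0]<.1)&(d>0)&(T[...,2]>-.035)&(T[...,2]<.15)
    return T,m
E
python3 - <<'E'
from h import *
st,im,d=wcap('w4'); 
T,m=card_in_tool(st,d)
e=m&(T[...,0]>.030)&(T[...,2]<.02); q=T[e]; print('edge',len(q),q.max(0).round(4),np.percentile(q[:,1],[2,50,98]).round(4),np.median(q[:,2]))
p=np.polyfit(q[:,0],q[:,1],1); print('slope deg',np.degrees(np.arctan(p[0])),'y at 0',p[1], 'z fit',np.polyfit(q[:,0],q[:,2],1))
h=m&(T[...,2]<-.0)&(T[...,0]>.008)&(T[...,0]<.03); q=T[h]; print('handle',len(q),q.max(0),q.min(0),np.median(q,0))
im,d=cams.get_image('scene'); save('s4.png',im)
E
```

```text
5.15 [0.4904 0.212  0.2847] [ 0.278  0.189  1.491 -0.     1.463  0.181] Fz [ 0.6 -0.3 -2.4] 0.011262146597965537
edge 713 [0.0674 0.0018 0.0181] [-0.003  -0.0003  0.0018] 0.007854126371809617
slope deg 0.021814670211372473 y at 0 -0.0006007980672245934 z fit [0.02039781 0.00693793]
handle 2146 [ 2.28549483e-02  1.18192718e-02 -4.55136782e-06] [ 0.00800409 -0.01197374 -0.03499345] [ 0.01522671 -0.00034647 -0.02802202]
```

View pics/w4.png

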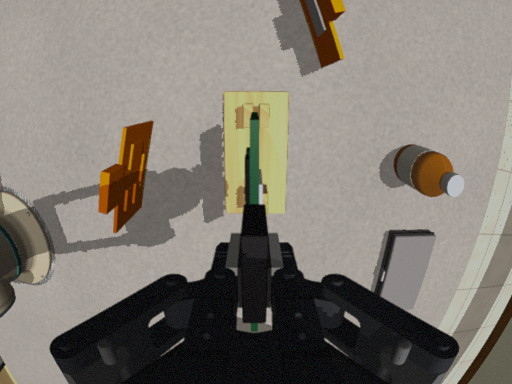

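View pics/s4.png

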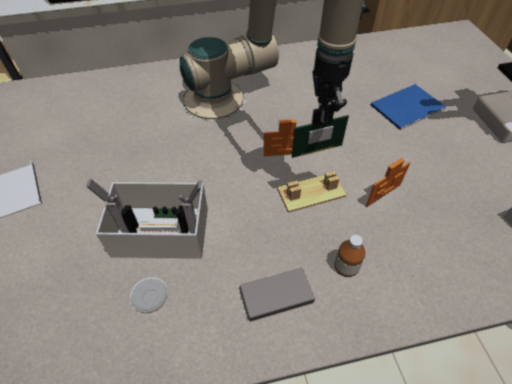

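```bash
python3 - <<'E'
from h import *
tgt([.5294,-.2251,.36],76.2)
E
```

```text
shift [-438.8   -3.2  -76.2] rot [-0.25  0.1  19.35]
```

Emit:
servo_tool(
  steps=[
    [-15,0,-20,0,0,1],
    [-50,0,-45,0,0,3],
    [-95,0,-70,0,0,5],
    [-140,0,-76,0,0,7],
    [-185,-1,-76,0,0,9],
    [-230,-1,-76,0,0,11],
    [-275,-2,-76,0,0,13],
    [-320,-2,-76,0,0,15],
  ],
)

```text
clock: 6.05
position: [0.5193, -0.108, 0.3595]
ee_rot: [-0.002, 0.763, 0.646, -0.001]
contact_force: [1.7, 0.5, -2.2]
width: 0.0114
```

Emit:
servo_tool(
  steps=[
    [-35,-6,0,0,0,1.5],
    [-65,-13,0,0,0,3],
    [-90,-20,0,0,0,4.3],
    [-108,-27,0,0,0,4.3],
    [-115,-31,0,0,0,4.3],
    [-115,-31,0,0,0,4.3],
    [-115,-31,0,0,0,4.3],
    [-115,-31,0,0,0,4.3],
  ],
)

```text
clock: 6.85
position: [0.4711, -0.2138, 0.3614]
ee_rot: [-0.0, 0.786, 0.618, 0.0]
contact_force: [0.0, -0.4, -2.9]
width: 0.0109
```

```bash
cat >> h.py <<'E'
def meas(n):
    st,im,d=wcap(n); T,m=card_in_tool(st,d)
    e=m&(T[...,0]>.030)&(T[...,2]<.02); q=T[e]; print('edge ymid',(np.percentile(q[:,1],[2,98]).mean()).round(4),np.percentile(q[:,1],[2,50,98]).round(4),'xend',np.percentile(q[:,0],99.5).round(4),'z',np.median(q[:,2]).round(4))
    P=cloud('wrist',d,st);Q=tounit(P); T=np.where(d[...,None]>0,T,9)
    # exclude card itself / gripper: tool z > .06 beyond or x beyond
    H=P[...,2]; m=(H>0.11)&(H<0.12)&(d>0)&(abs(Q[...,0])<.1)&(abs(Q[...,1])<.14)&((abs(Q[...,0])>.06)|(abs(Q[...,1])>.11))
    pts=P[m][:,:2].astype(np.float32); print(len(pts),cv2.minAreaRect(pts))
    inb=(d>0)&(abs(T[...,1])<.05)
    for nm,mm in [('levL',(Q[...,2]>.15)&(Q[...,1]>.075)&(Q[...,2]<.22)),('gL',(Q[...,2]>.095)&(Q[...,2]<.125)&(Q[...,1]>.05)&(Q[...,1]<.08)&(abs(Q[...,0])<.025)),('conn',(abs(Q[...,2]-.038)<.006)&(abs(Q[...,1])<.048)&(abs(Q[...,0])<.03))]:
        q=T[inb&mm]
        if len(q): print(nm,len(q),'tool y',np.percentile(q[:,1],[2,50,98]).round(4),'mid',np.percentile(q[:,1],[2,98]).mean().round(4),'x',np.percentile(q[:,0],[2,98]).round(4))
    tgt([.5294,-.2251,.36],76.2,st)
    return st,im,d
E
python3 - <<'E'
from h import *
meas('w5')
E
```

```text
6.85 [ 0.4711 -0.2138  0.3614] [-5.610e-01  1.410e-01  1.368e+00  1.000e-03  1.633e+00 -3.220e-01] Fz [ 0.  -0.4 -2.9] 0.010900226865524474
edge ymid -0.0004 [-0.0028 -0.0002  0.0019] xend 0.0673 z 0.0079
1812 ((0.527759850025177, -0.2284691482782364), (0.2417144775390625, 0.16155818104743958), 76.17425537109375)
levL 131 tool y [0.0471 0.0483 0.0499] mid 0.0485 x [0.1009 0.1327]
gL 84 tool y [0.0408 0.0457 0.0499] mid 0.0454 x [0.0622 0.0813]
shift [ 2.8 59.3  1.4] rot [-0.01 -0.04  0.12]
```

View pics/w5.png

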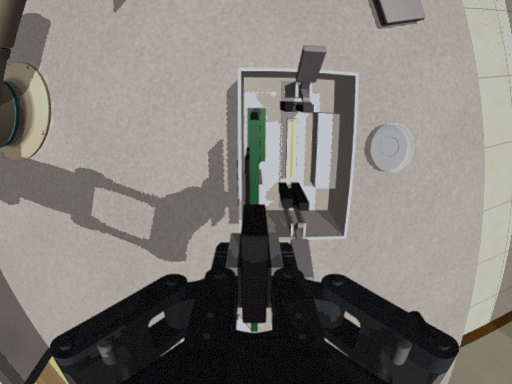

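Emit:
servo_tool(
  steps=[
    [1,20,1,0,0,0],
    [2,45,1,0,0,0],
    [2.5,59,1,0,0,0],
    [2.5,59,1,0,0,0],
    [2.5,59,1,0,0,0],
    [2.5,59,1,0,0,0],
  ],
)

```text
clock: 7.5
position: [0.5278, -0.226, 0.3608]
ee_rot: [-0.0, 0.787, 0.617, -0.0]
contact_force: [0.2, 0.8, -3.1]
width: 0.0111
```

```bash
python3 - <<'E'
from h import *
st,im,d=meas('w6')
P=cloud('wrist',d,st);Q=tounit(P)
T=(P-st['position'])@rot(st['ee_rot'])
ov=im.copy()
m=(Q[...,2]>.15)&(Q[...,1]>.075)&(Q[...,2]<.22)&(abs(Q[...,0])<.03)
ov[m]=[255,0,0]
m=(Q[...,2]>.095)&(Q[...,2]<.125)&(Q[...,1]>.05)&(Q[...,1]<.08)&(abs(Q[...,0])<.025); ov[m]=[0,0,255]
save('w6o.png',cv2.resize(ov[40:260,150:380],None,fx=2.6,fy=2.6))
save('w6c.png',cv2.resize(im[40:260,150:380],None,fx=2.6,fy=2.6,interpolation=cv2.INTER_CUBIC))
E
```

```text
7.5 [ 0.5278 -0.226   0.3608] [-0.526  0.233  1.252 -0.     1.657 -0.286] Fz [ 0.2  0.8 -3.1] 0.01105649604932415
edge ymid -0.0004 [-0.0028 -0.0002  0.0019] xend 0.0672 z 0.0079
1874 ((0.5275518894195557, -0.228545144200325), (0.24058465659618378, 0.16124215722084045), 76.28385925292969)
levL 958 tool y [-0.0098  0.001   0.0129] mid 0.0015 x [0.0779 0.1321]
gL 252 tool y [-0.0148  0.0063  0.0193] mid 0.0022 x [0.0599 0.0741]
conn 50 tool y [0.0077 0.0078 0.0079] mid 0.0078 x [-0.0297  0.0454]
shift [1.2 1.4 0.8] rot [-0.04  0.    0.06]
```

View pics/w6c.png

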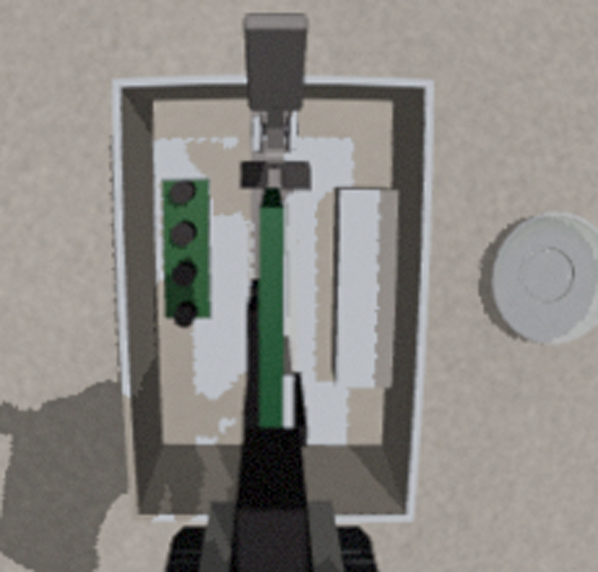

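View pics/w6o.png

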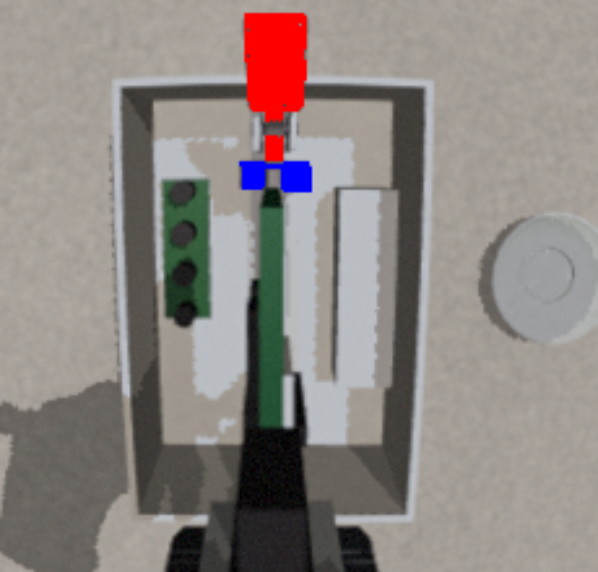

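Emit:
servo_tool(
  steps=[
    [0,2,20,0,0,0],
    [0,2,50,0,0,0],
    [0,2,85,0,0,0],
    [0,2,110,0,0,0],
    [0,2,120,0,0,0],
    [0,2,120,0,0,0],
    [0,2,120,0,0,0],
    [0,2,120,0,0,0],
  ],
)

```text
clock: 8.35
position: [0.5314, -0.2275, 0.2426]
ee_rot: [0.002, 0.787, 0.617, 0.001]
contact_force: [-0.1, -0.8, -2.0]
width: 0.0112
```

```bash
python3 - <<'E'
from h import *
st,im,d=meas('w7')
save('w7c.png',cv2.resize(im[0:260,110:400],None,fx=2.3,fy=2.3,interpolation=cv2.INTER_CUBIC))
im,d=cams.get_image('top'); save('t7c.png',cv2.resize(im[150:245,280:400],None,fx=6,fy=6,interpolation=cv2.INTER_CUBIC))
im,d=cams.get_image('scene'); save('s7c.png',cv2.resize(im[150:270,80:220],None,fx=5,fy=5,interpolation=cv2.INTER_CUBIC))
np.savez('pics/s7.npz',im=im,d=d)
E
```

```text
8.35 [ 0.5314 -0.2275  0.2426] [-0.525  0.273  1.482 -0.     1.384 -0.285] Fz [-0.1 -0.8 -2. ] 0.011218863666715375
edge ymid -0.0004 [-0.0028 -0.0004  0.0019] xend 0.0672 z 0.0078
3198 ((0.527998149394989, -0.22622445225715637), (0.23700861632823944, 0.16115669906139374), 76.3016357421875)
levL 2507 tool y [-0.0141 -0.0028  0.0086] mid -0.0027 x [0.0799 0.1316]
gL 486 tool y [-0.021  -0.0034  0.0142] mid -0.0034 x [0.0615 0.075 ]
conn 99 tool y [-0.0119 -0.0094 -0.0071] mid -0.0095 x [0.0213 0.0487]
shift [   1.7   -2.1 -117.4] rot [0.21 0.06 0.04]
```

View pics/w7c.png

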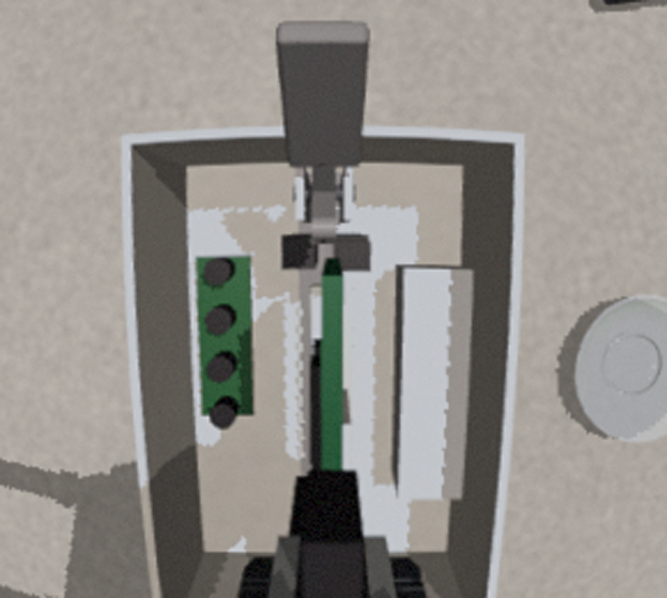

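View pics/s7c.png

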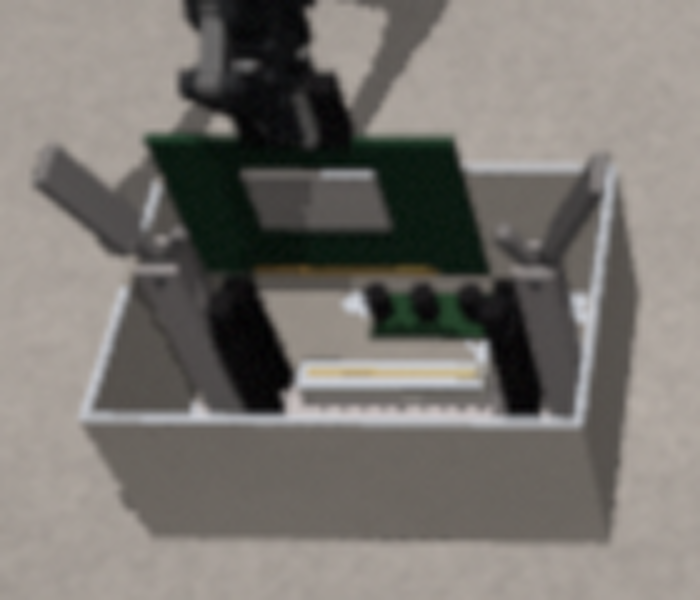

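Emit:
servo_tool(
  steps=[
    [0,0,0,0,0,0],
    [0,0,0,0,0,0],
    [0,0,0,0,0,0],
  ],
)

```text
clock: 8.8
position: [0.5305, -0.2269, 0.2407]
ee_rot: [0.0, 0.787, 0.617, -0.0]
contact_force: [0.3, 0.5, -2.7]
width: 0.0112
```

```bash
python3 - <<'E'
from h import *
for i in range(4):
    s=telemetry.get_state(); print(s['clock'],s['position'].round(4),s['ee_rot'].round(4))
    cams.get_image('top')
st,im,d=meas('w8')
E
```

```text
8.8 [ 0.5305 -0.2269  0.2407] [ 1.000e-04  7.867e-01  6.174e-01 -0.000e+00]
8.85 [ 0.5305 -0.2269  0.2406] [ 0.      0.7867  0.6174 -0.    ]
8.9 [ 0.5305 -0.2269  0.2406] [-0.      0.7867  0.6173 -0.    ]
8.95 [ 0.5305 -0.2269  0.2406] [-0.000e+00  7.867e-01  6.174e-01 -1.000e-04]
9.0 [ 0.5305 -0.2269  0.2406] [-0.525  0.274  1.485 -0.     1.383 -0.285] Fz [-0.  -0.5 -3. ] 0.010951427493152298
edge ymid -0.0004 [-0.0028 -0.0002  0.0019] xend 0.0672 z 0.0079
3126 ((0.5281890630722046, -0.22518108785152435), (0.2354433685541153, 0.161012202501297), 76.2100830078125)
levL 2594 tool y [-0.0128 -0.0015  0.0098] mid -0.0015 x [0.0784 0.1317]
gL 468 tool y [-0.0189  0.003   0.0158] mid -0.0015 x [0.0607 0.0741]
conn 102 tool y [-0.0095 -0.0071  0.0058] mid -0.0018 x [-0.0014  0.0477]
shift [   1.5   -1.5 -119.4] rot [-0.01 -0.    0.05]
```

Emit:
servo_tool(
  steps=[
    [1.5,-1.1,0,0,0,0],
    [1.5,-1.1,0,0,0,0],
    [1.5,-1.1,3,0,0,0],
    [1.5,-1.1,8,0,0,0],
    [1.5,-1.1,14,0,0,0],
    [1.5,-1.1,20,0,0,0],
    [1.5,-1.1,22,0,0,0],
    [1.5,-1.1,22,0,0,0],
  ],
)

```text
clock: 9.85
position: [0.5295, -0.225, 0.2179]
ee_rot: [-0.001, 0.787, 0.617, -0.0]
contact_force: [-0.1, -0.1, -2.6]
width: 0.0111
```

Emit:
servo_tool(
  steps=[
    [0,0,0,0,0,0],
    [0,0,0,0,0,0],
    [0,0,0,0,0,0],
  ],
)

```text
clock: 10.15
position: [0.5299, -0.2253, 0.2189]
ee_rot: [0.0, 0.787, 0.617, 0.0]
contact_force: [0.7, -0.7, -2.1]
width: 0.0109
```

```bash
python3 - <<'E'
from h import *
st,im,d=meas('w9')
save('w9c.png',cv2.resize(im[0:260,110:400],None,fx=2.3,fy=2.3,interpolation=cv2.INTER_CUBIC))
E
```

```text
10.15 [ 0.5299 -0.2253  0.2189] [-0.523  0.284  1.525 -0.     1.332 -0.283] Fz [ 0.7 -0.7 -2.1] 0.010923776760139461
edge ymid -0.0004 [-0.0028 -0.0007  0.0019] xend 0.0672 z 0.0078
3583 ((0.5311887264251709, -0.212854266166687), (0.20958629250526428, 0.16132649779319763), 76.0910415649414)
levL 3299 tool y [-0.0119 -0.0007  0.0106] mid -0.0006 x [0.0776 0.1301]
gL 603 tool y [-0.0184  0.0031  0.017 ] mid -0.0007 x [0.0594 0.0734]
conn 134 tool y [-0.0089  0.0054  0.0066] mid -0.0012 x [0.0027 0.0462]
shift [   0.    -0.5 -141.1] rot [0.03 0.01 0.05]
```

View pics/w9c.png

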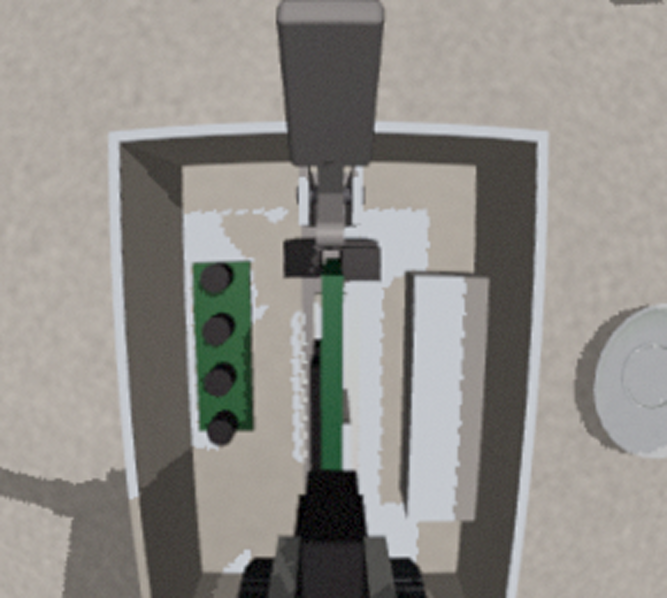

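Emit:
servo_tool(
  steps=[
    [0,-0.2,3,0,0,0],
    [0,-0.2,6,0,0,0],
    [0,-0.2,10,0,0,0],
    [0,-0.2,14,0,0,0],
    [0,-0.2,17,0,0,0],
    [0,-0.2,20,0,0,0],
    [0,-0.2,20,0,0,0],
    [0,-0.2,20,0,0,0],
  ],
)

```text
clock: 11.0
position: [0.5296, -0.2252, 0.1986]
ee_rot: [0.0, 0.787, 0.617, -0.0]
contact_force: [0.0, -0.5, -2.5]
width: 0.011
```

Emit:
servo_tool(
  steps=[
    [0,0,8,0,0,0],
    [0,0,16,0,0,0],
    [0,0,24,0,0,0],
    [0,0,32,0,0,0],
    [0,0,39,0,0,0],
    [0,0,44,0,0,0],
    [0,0,44,0,0,0],
    [0,0,44,0,0,0],
  ],
)

```text
clock: 11.8
position: [0.5297, -0.2252, 0.1547]
ee_rot: [0.0, 0.787, 0.617, 0.0]
contact_force: [-0.2, -0.7, -2.2]
width: 0.011
```

Emit:
servo_tool(
  steps=[
    [0,0,1,0,0,0],
    [0,0,2,0,0,0],
    [0,0,3,0,0,0],
    [0,0,4,0,0,0],
    [0,0,4,0,0,0],
  ],
)

```text
clock: 12.3
position: [0.5295, -0.2251, 0.1505]
ee_rot: [-0.0, 0.787, 0.617, -0.0]
contact_force: [-0.6, -0.1, -2.5]
width: 0.011
```

Emit:
servo_tool(
  steps=[
    [0,0,0.7,0,0,0],
    [0,0,1.4,0,0,0],
    [0,0,2,0,0,0],
    [0,0,2,0,0,0],
    [0,0,2,0,0,0],
  ],
)

```text
clock: 12.8
position: [0.5296, -0.2252, 0.1486]
ee_rot: [0.0, 0.787, 0.617, -0.0]
contact_force: [-0.3, 0.9, -3.0]
width: 0.011
```

Emit:
servo_tool(
  steps=[
    [0,0,0.4,0,0,0],
    [0,0,0.8,0,0,0],
    [0,0,0.8,0,0,0],
    [0,0,0.8,0,0,0],
  ],
)

```text
clock: 13.2
position: [0.5296, -0.2252, 0.1478]
ee_rot: [0.0, 0.787, 0.617, -0.0]
contact_force: [1.2, 0.4, -1.4]
width: 0.0111
```

Emit:
servo_tool(
  steps=[
    [0,0,0.4,0,0,0],
    [0,0,0.8,0,0,0],
    [0,0,0.8,0,0,0],
    [0,0,0.8,0,0,0],
  ],
)

```text
clock: 13.6
position: [0.5297, -0.2252, 0.1475]
ee_rot: [0.0, 0.787, 0.617, 0.0]
contact_force: [-0.7, 0.5, 1.3]
width: 0.0111
```

Emit:
servo_tool(
  steps=[
    [0,0,0,0,0,0],
    [0,0,0,0,0,0],
    [0,0,0,0,0,0],
    [0,0,0,0,0,0],
    [0,0,0,0,0,0],
  ],
  hand=110,
)

```text
clock: 14.1
position: [0.5296, -0.2252, 0.147]
ee_rot: [0.0, 0.787, 0.617, -0.0]
contact_force: [-0.0, 0.0, 0.1]
width: 0.0488
```

Emit:
servo_tool(
  steps=[
    [0,0,-15,0,0,0],
    [0,0,-40,0,0,0],
    [0,0,-80,0,0,0],
    [0,0,-120,0,0,0],
    [-20,0,-145,0,0,0],
    [-40,0,-145,0,0,0],
    [-40,0,-145,0,0,0],
    [-40,0,-145,0,0,0],
  ],
)

```text
clock: 14.9
position: [0.5198, -0.2638, 0.2916]
ee_rot: [-0.001, 0.787, 0.617, 0.0]
contact_force: [-0.4, 0.6, -0.1]
width: 0.0486
```

```bash
python3 - <<'E'
from h import *
st,im,d=wcap('w10')
P=cloud('wrist',d,st);Q=tounit(P)
m=(d>0)&(Q[...,2]>.165)&(Q[...,2]<.19)&(abs(Q[...,1])<.05)&(abs(Q[...,0])<.03); rep('handle top',Q,m)
m=(d>0)&(Q[...,2]>.13)&(Q[...,2]<.145)&(abs(Q[...,1])<.078)&(abs(Q[...,0])<.012); rep('card top',Q,m)
m=(d>0)&(Q[...,2]>.15)&(Q[...,2]<.22)&(Q[...,1]<-.075)&(abs(Q[...,0])<.03);rep('levR',Q,m)
m=(d>0)&(Q[...,2]>.15)&(Q[...,2]<.22)&(Q[...,1]>.075)&(abs(Q[...,0])<.03);rep('levL',Q,m)
print(st['width'])
im,d=cams.get_image('scene');P=cloud('scene',d);Q=tounit(P); save('s10c.png',cv2.resize(im[130:270,70:230],None,fx=4.5,fy=4.5,interpolation=cv2.INTER_CUBIC))
m=(d>0)&(Q[...,2]>.165)&(Q[...,2]<.19)&(abs(Q[...,1])<.05)&(abs(Q[...,0])<.03); rep('handle top',Q,m)
m=(d>0)&(Q[...,2]>.12)&(Q[...,2]<.145)&(abs(Q[...,1])<.078)&(abs(Q[...,0])<.012); rep('card top',Q,m)
im,d=cams.get_image('top');P=cloud('top',d);Q=tounit(P)
m=(d>0)&(Q[...,2]>.165)&(Q[...,2]<.19)&(abs(Q[...,1])<.05)&(abs(Q[...,0])<.03); rep('handle top',Q,m)
E
```

```text
14.9 [ 0.5198 -0.2638  0.2916] [-5.890e-01  2.620e-01  1.377e+00  1.000e-03  1.504e+00 -3.480e-01] Fz [-0.4  0.6 -0.1] 0.048603433083781775
handle top 787 x [-0.0061  0.      0.0053] y [-0.0252 -0.0009  0.0227] z [0.1777 0.1795 0.1809]
card top 410 x [-0.003  -0.0008  0.0021] y [-0.0708  0.0308  0.0662] z [0.1383 0.1397 0.1411]
levR 1457 x [-0.0119 -0.0009  0.0106] y [-0.1286 -0.1131 -0.0783] z [0.1556 0.189  0.2144]
levL 1205 x [-0.0118 -0.0007  0.0109] y [0.0777 0.1088 0.1201] z [0.1533 0.1796 0.2011]
0.048603433083781775
handle top 161 x [-0.0058  0.0039  0.0073] y [-0.024   0.0011  0.0246] z [0.1661 0.1774 0.1814]
card top 337 x [-0.0032  0.0018  0.006 ] y [-0.068   0.0025  0.0678] z [0.1206 0.1327 0.1436]
handle top 82 x [-0.0053  0.0003  0.0063] y [-0.0224  0.0021  0.025 ] z [0.1675 0.1764 0.1808]
```

View pics/w10.png

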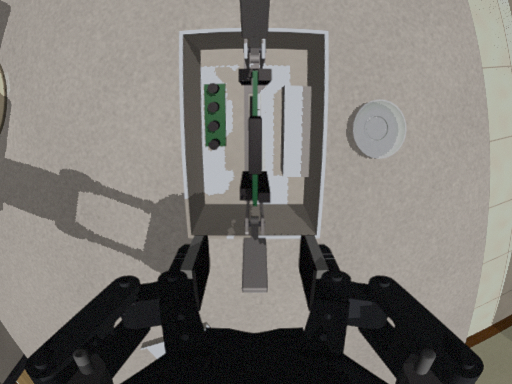

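View pics/s10c.png

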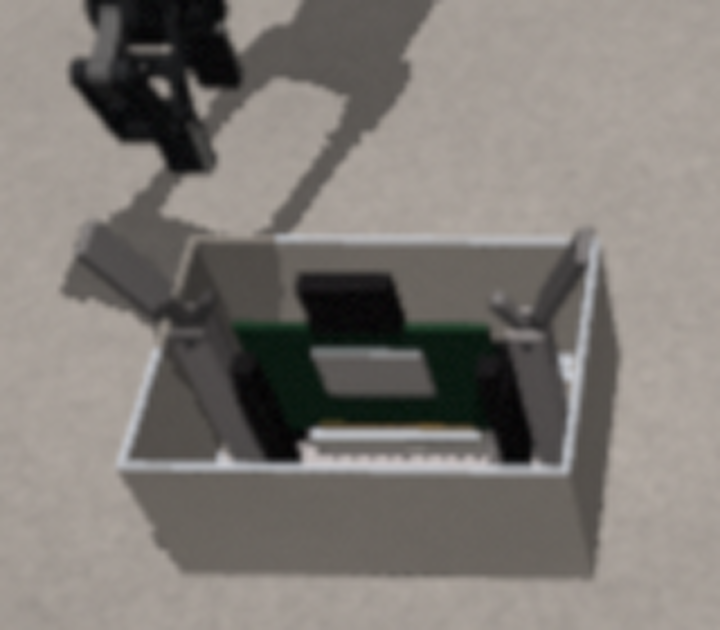

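```bash
cat >> h.py <<'E'
C=np.array([.5284,-.2276])
def up(x,y,z):
    c,s=np.cos(UY),np.sin(UY); return [C[0]+c*x-s*y,C[1]+s*x+c*y,z]
E
python3 - <<'E'
from h import *
tgt(up(0,-.165,.27),76.25);tgt(up(0,-.165,.189),76.25)
E
```

```text
shift [-128.6   -0.2   21.2] rot [-0.08 -0.06  0.03]
shift [-1.287e+02 -1.000e-01  1.022e+02] rot [-0.08 -0.06  0.03]
```

Emit:
servo_tool(
  steps=[
    [-30,0,0,0,0,0],
    [-65,0,0,0,0,0],
    [-100,0,0,0,0,0],
    [-125,0,0,0,0,0],
    [-129,0,20,0,0,0],
    [-129,0,60,0,0,0],
    [-129,0,90,0,0,0],
    [-129,0,102,0,0,0],
  ],
  hand=255,
)

```text
clock: 15.85
position: [0.488, -0.3871, 0.1862]
ee_rot: [-0.004, 0.787, 0.618, -0.0]
contact_force: [-0.7, 0.0, 0.2]
width: 0.0003
```

Emit:
servo_tool(
  steps=[
    [0,0,0,0,0,0],
    [0,0,0,0,0,0],
    [0,0,0,0,0,0],
  ],
)

```text
clock: 16.15
position: [0.4905, -0.39, 0.1921]
ee_rot: [0.002, 0.787, 0.618, 0.0]
contact_force: [0.4, 0.5, 0.4]
width: -0.0001
```

```bash
python3 - <<'E'
from h import *
st,im,d=wcap('w11')
P=cloud('wrist',d,st);T=(P-st['position'])@rot(st['ee_rot'])
Q=tounit(P)
m=(d>0)&(Q[...,2]>.15)&(Q[...,2]<.22)&(Q[...,1]<-.075)&(Q[...,1]>-.145)&(abs(Q[...,0])<.03);rep('levR in tool',T,m)
im,d=cams.get_image('scene'); save('s11.png',cv2.resize(im[110:280,50:250],None,fx=3.8,fy=3.5,interpolation=cv2.INTER_CUBIC))
tgt(up(0,-.165,.189),76.25)
E
```

```text
16.15 [ 0.4905 -0.39    0.1921] [-0.783  0.374  1.457 -0.     1.307 -0.543] Fz [0.4 0.5 0.4] -0.00010474214407927268
levR in tool 4149 x [0.0379 0.0521 0.0893] y [-0.0126 -0.0015  0.0096] z [-0.0226 -0.0041  0.0383]
shift [ 1.7 -1.5  2.9] rot [0.17 0.1  0.01]
```

View pics/w11.png

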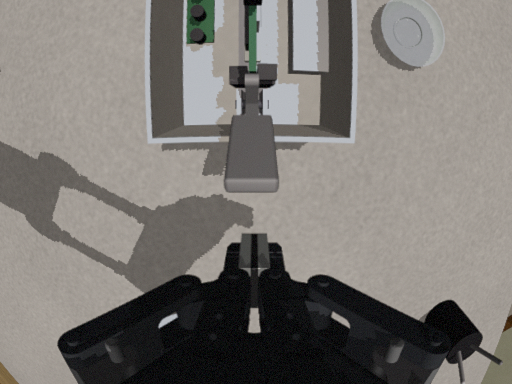

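View pics/s11.png

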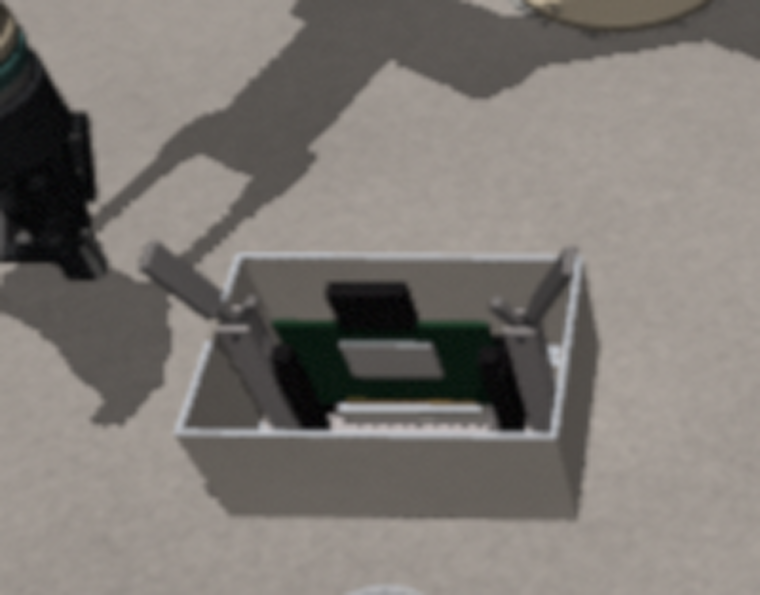

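Emit:
servo_tool(
  steps=[
    [3,-1.5,3,0,0,0],
    [12,-1.5,3,0,0,0],
    [22,-1.5,3,0,0,0],
    [32,-1.5,3,0,0,0],
    [42,-1.5,3,0,0,0],
    [52,-1.5,3,0,0,0],
    [60,-1.5,3,0,0,0],
    [66,-1.5,3,0,0,0],
  ],
)

```text
clock: 17.05
position: [0.5039, -0.3241, 0.1872]
ee_rot: [0.0, 0.786, 0.618, -0.0]
contact_force: [-0.4, -1.0, 0.4]
width: -0.0
```

Emit:
servo_tool(
  steps=[
    [3,0,0,0,0,0],
    [6,0,0,0,0,0],
    [9,0,0,0,0,0],
    [12,0,0,0,0,0],
    [15,0,0,0,0,0],
    [18,0,0,0,0,0],
  ],
)

```text
clock: 17.65
position: [0.5071, -0.3104, 0.1868]
ee_rot: [0.002, 0.787, 0.617, -0.003]
contact_force: [-1.7, -8.8, -3.0]
width: 0.0002
```

```bash
python3 - <<'E'
from h import *
st,im,d=wcap('w12')
print(tounit(st['position']))
im,d=cams.get_image('scene'); save('s12.png',cv2.resize(im[110:280,50:250],None,fx=3.8,fy=3.5,interpolation=cv2.INTER_CUBIC))
E
```

```text
17.65 [ 0.5071 -0.3104  0.1868] [-0.663  0.331  1.536 -0.006  1.272 -0.421] Fz [-1.7 -8.8 -3. ] 0.00017919693664522518
[-0.00184    -0.08702032  0.18679633]
```

View pics/s12.png

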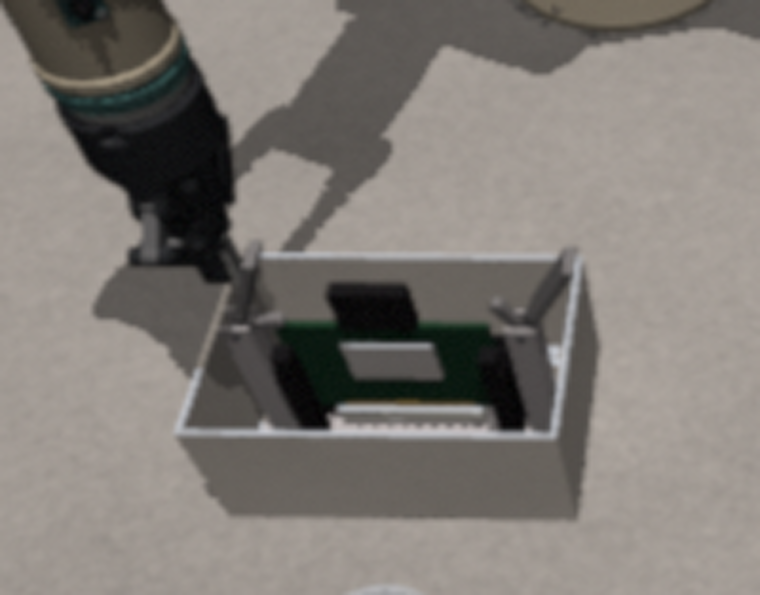

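View pics/w12.png

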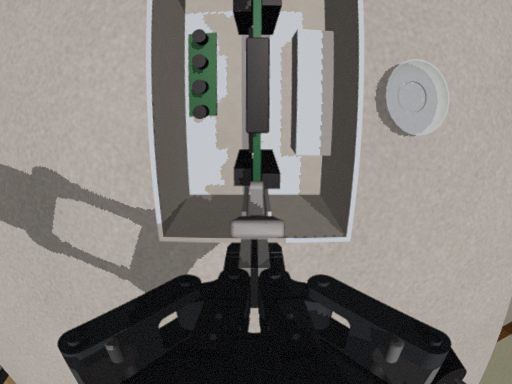

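Emit:
servo_tool(
  steps=[
    [3,0,0,0,0,0],
    [5,0,0,0,0,0],
    [7,0,0,0,0,0],
    [9,0,0,0,0,0],
    [11,0,0,0,0,0],
    [12,0,0,0,0,0],
  ],
)

```text
clock: 18.35
position: [0.5102, -0.2986, 0.1872]
ee_rot: [0.002, 0.787, 0.617, -0.002]
contact_force: [-2.3, -7.0, -1.4]
width: 0.0002
```

Emit:
servo_tool(
  steps=[
    [1.5,0,0,0,0,0],
    [3,0,0,0,0,0],
    [4.5,0,0,0,0,0],
    [6,0,0,0,0,0],
    [6,0,0,0,0,0],
  ],
)

```text
clock: 18.85
position: [0.5116, -0.2937, 0.1875]
ee_rot: [0.003, 0.787, 0.617, -0.003]
contact_force: [-2.0, -9.1, -0.3]
width: -0.0002
```

```bash
cat >>h.py <<'E'
def card(n='scene',k=''):
    im,d=cams.get_image(n);P=cloud(n,d);Q=tounit(P); 
    m=(d>0)&(Q[...,2]>.15)&(Q[...,2]<.19)&(abs(Q[...,1])<.03)&(abs(Q[...,0])<.03); rep('handle top',Q,m)
    if k: save(k,cv2.resize(im[110:280,50:250],None,fx=3.8,fy=3.5,interpolation=cv2.INTER_CUBIC))
E
python3 - <<'E'
from h import *
st,im,d=wcap('w13')
print(tounit(st['position']))
card('scene','s13.png')
E
```

```text
18.85 [ 0.5116 -0.2937  0.1875] [-0.635  0.323  1.547 -0.007  1.268 -0.393] Fz [-2.  -9.1 -0.3] -0.0002499468787494909
[-0.00151531 -0.06971195  0.18750122]
handle top 199 x [-0.0054  0.0042  0.0066] y [-0.0242  0.001   0.0238] z [0.1509 0.1672 0.1734]
```

View pics/s13.png

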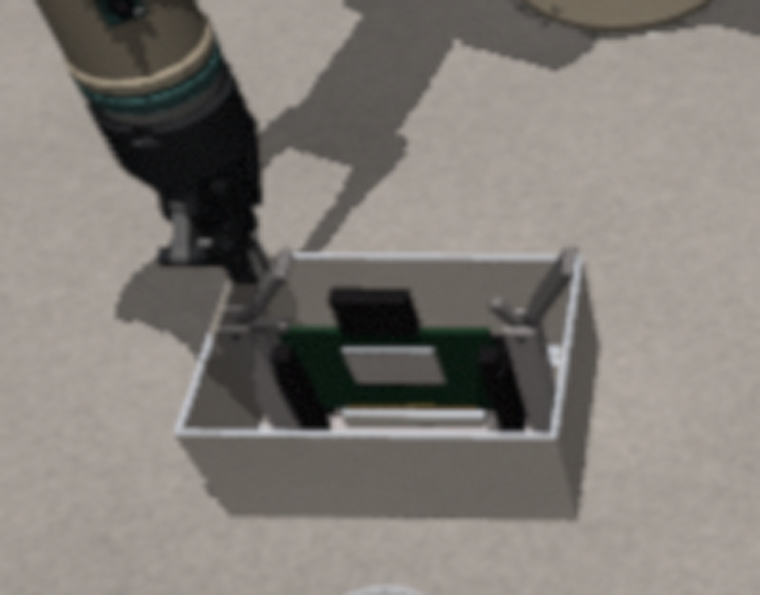

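Emit:
servo_tool(
  steps=[
    [1.5,0,0,0,0,0],
    [3,0,0,0,0,0],
    [4,0,0,0,0,0],
    [4,0,0,0,0,0],
  ],
)

```text
clock: 19.35
position: [0.5117, -0.2933, 0.1878]
ee_rot: [0.005, 0.787, 0.617, -0.005]
contact_force: [-4.8, -16.4, -0.6]
width: -0.0001
```

Emit:
servo_tool(
  steps=[
    [1.5,0,0,0,0,0],
    [3,0,0,0,0,0],
    [3,0,0,0,0,0],
  ],
)

```text
clock: 19.65
position: [0.512, -0.2928, 0.1883]
ee_rot: [0.007, 0.787, 0.617, -0.007]
contact_force: [-6.2, -21.0, -0.9]
width: 0.0002
```

Emit:
servo_tool(
  steps=[
    [-10,0,0,0,0,0],
    [-30,0,0,0,0,0],
    [-45,0,-20,0,0,0],
    [-45,0,-60,0,0,0],
    [-45,0,-100,0,0,0],
    [-45,0,-115,0,0,0],
    [-45,0,-115,0,0,0],
    [-45,0,-115,0,0,0],
  ],
)

```text
clock: 20.45
position: [0.5029, -0.326, 0.3013]
ee_rot: [-0.001, 0.787, 0.617, 0.0]
contact_force: [-0.1, -0.2, 0.4]
width: 0.0004
```

```bash
python3 - <<'E'
from h import *
st,im,d=wcap('w14')
P=cloud('wrist',d,st);Q=tounit(P)
m=(d>0)&(Q[...,2]>.142)&(Q[...,2]<.22)&(Q[...,1]<-.03)&(Q[...,1]>-.145)&(abs(Q[...,0])<.016);rep('levR',Q,m)
q=Q[m&(Q[...,1]<-.045)&(Q[...,1]>-.09)]; p=np.polyfit(q[:,1],q[:,2],1); print('lean in deg',90-np.degrees(np.arctan(p[0])))
card('scene','s14.png')
tgt(up(0,.168,.30),76.25);tgt(up(0,.168,.189),76.25)
E
```

```text
20.45 [ 0.5029 -0.326   0.3013] [-6.920e-01  2.850e-01  1.321e+00  1.000e-03  1.537e+00 -4.520e-01] Fz [-0.1 -0.2  0.4] 0.0003849416370218819
levR 1156 x [-0.0119 -0.0007  0.0105] y [-0.0997 -0.0627 -0.0441] z [0.1431 0.1889 0.2076]
lean in deg 35.348899604161815
handle top 200 x [-0.0058  0.0045  0.0073] y [-0.0239  0.0012  0.0247] z [0.1509 0.1676 0.1733]
shift [269.6   1.8   0.6] rot [-0.19 -0.12  0.  ]
shift [269.3   2.2 111.6] rot [-0.19 -0.12  0.  ]
```

View pics/w14.png

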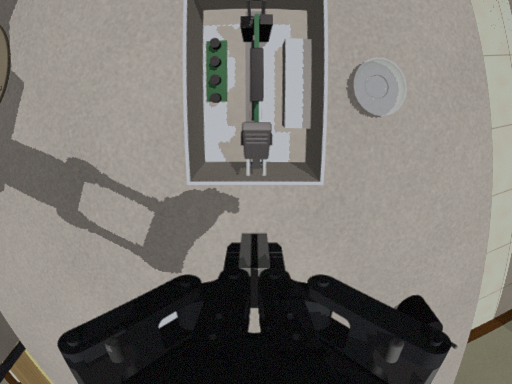

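View pics/s14.png

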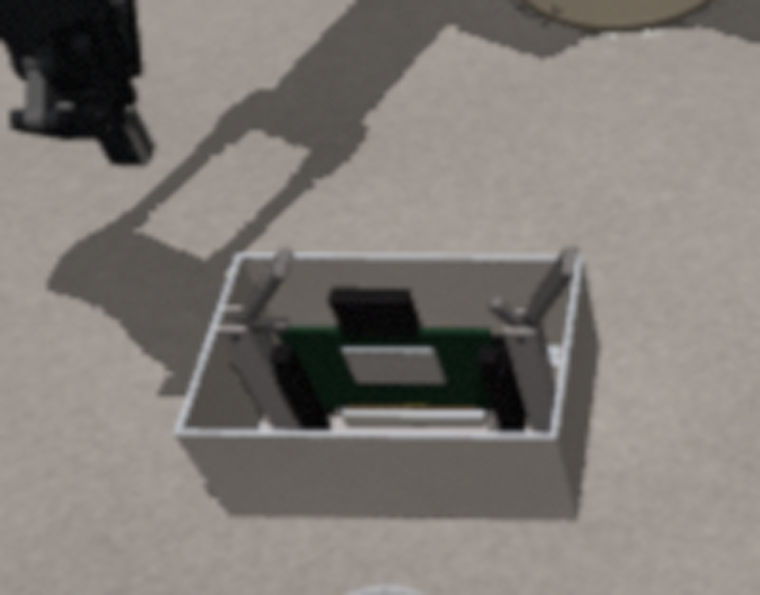

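Emit:
servo_tool(
  steps=[
    [30,0,0,0,0,0],
    [70,0,0,0,0,0],
    [110,0,0,0,0,0],
    [150,0,0,0,0,0],
    [190,1,0,0,0,0],
    [230,1,0,0,0,0],
    [260,2,0,0,0,0],
    [270,2,0,0,0,0],
  ],
)

```text
clock: 21.35
position: [0.569, -0.0617, 0.3003]
ee_rot: [-0.002, 0.786, 0.619, -0.001]
contact_force: [-1.1, -0.5, -0.2]
width: 0.0003
```

Emit:
servo_tool(
  steps=[
    [0,0,0,0,0,0],
    [0,0,30,0,0,0],
    [0,0,65,0,0,0],
    [0,0,95,0,0,0],
    [0,0,110,0,0,0],
    [0,0,110,0,0,0],
    [0,0,110,0,0,0],
    [0,0,110,0,0,0],
  ],
)

```text
clock: 22.15
position: [0.5701, -0.066, 0.1933]
ee_rot: [0.001, 0.787, 0.617, 0.001]
contact_force: [0.0, -0.6, 0.6]
width: 0.0002
```

```bash
python3 - <<'E'
from h import *
st,im,d=wcap('w15')
card('scene','s15.png')
tgt(up(0,.168,.189),76.25)
E
```

```text
22.15 [ 0.5701 -0.066   0.1933] [-0.236  0.296  1.572 -0.     1.271  0.005] Fz [ 0.  -0.6  0.6] 0.00019223610876309717
handle top 199 x [-0.0053  0.0042  0.0068] y [-0.0242  0.0011  0.0243] z [0.1505 0.1673 0.174 ]
shift [ 0.7 -1.9  4.3] rot [ 0.14  0.01 -0.03]
```

View pics/s15.png

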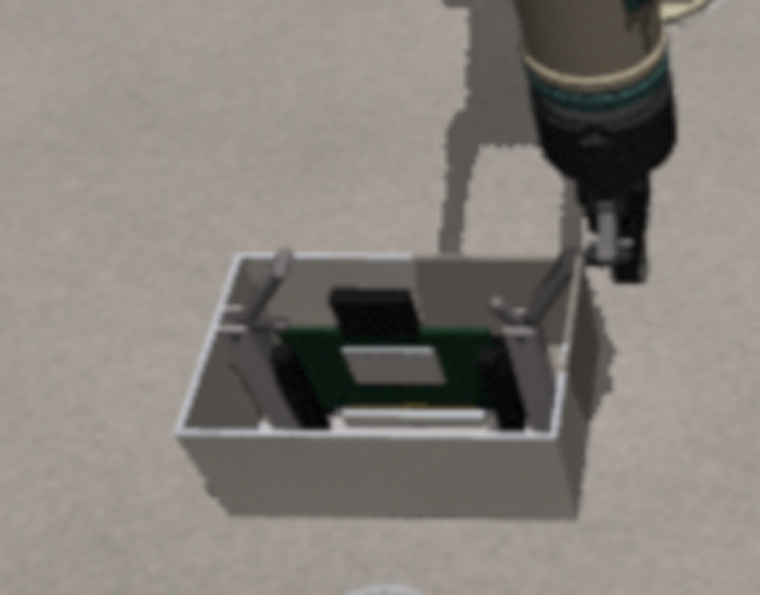

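Finger is outside the left lever. Swinging it inward.

Emit:
servo_tool(
  steps=[
    [-3,-1.9,4,0,0,0],
    [-12,-1.9,4,0,0,0],
    [-22,-1.9,4,0,0,0],
    [-32,-1.9,4,0,0,0],
    [-42,-1.9,4,0,0,0],
    [-52,-1.9,4,0,0,0],
    [-62,-1.9,4,0,0,0],
    [-68,-1.9,4,0,0,0],
  ],
)

```text
clock: 23.05
position: [0.5511, -0.1317, 0.188]
ee_rot: [0.0, 0.787, 0.617, -0.0]
contact_force: [0.3, 1.8, -0.2]
width: 0.0001
```

Emit:
servo_tool(
  steps=[
    [-4,0,0,0,0,0],
    [-8,0,0,0,0,0],
    [-12,0,0,0,0,0],
    [-16,0,0,0,0,0],
    [-19,0,0,0,0,0],
    [-22,0,0,0,0,0],
    [-25,0,0,0,0,0],
    [-27,0,0,0,0,0],
  ],
)

```text
clock: 23.85
position: [0.5449, -0.1571, 0.1881]
ee_rot: [0.0, 0.787, 0.617, -0.0]
contact_force: [0.4, 1.4, -0.0]
width: -0.0003
```

Emit:
servo_tool(
  steps=[
    [-1.5,0,0,0,0,0],
    [-3,0,0,0,0,0],
    [-4.5,0,0,0,0,0],
    [-6,0,0,0,0,0],
    [-6,0,0,0,0,0],
  ],
)

```text
clock: 24.35
position: [0.5438, -0.1612, 0.1879]
ee_rot: [-0.001, 0.787, 0.617, 0.001]
contact_force: [1.9, 5.2, 0.8]
width: -0.0002
```

Emit:
servo_tool(
  steps=[
    [-1.5,0,0,0,0,0],
    [-3,0,0,0,0,0],
    [-4.5,0,0,0,0,0],
    [-6,0,0,0,0,0],
    [-6,0,0,0,0,0],
  ],
)

```text
clock: 24.85
position: [0.5436, -0.1618, 0.1879]
ee_rot: [-0.004, 0.787, 0.617, 0.005]
contact_force: [4.5, 16.6, 0.7]
width: 0.0001
```

Emit:
servo_tool(
  steps=[
    [-1.5,0,0,0,0,0],
    [-3,0,0,0,0,0],
    [-3,0,0,0,0,0],
  ],
)

```text
clock: 25.15
position: [0.5435, -0.162, 0.1879]
ee_rot: [-0.006, 0.787, 0.617, 0.008]
contact_force: [7.7, 22.9, 1.6]
width: -0.0001
```

At its stop. Back off outward, then up and clear.

Emit:
servo_tool(
  steps=[
    [10,0,0,0,0,0],
    [30,0,0,0,0,0],
    [45,0,-20,0,0,0],
    [45,0,-60,0,0,0],
    [45,0,-100,0,0,0],
    [20,0,-130,0,0,0],
    [-20,0,-150,0,0,0],
    [-60,0,-160,0,0,0],
  ],
)

```text
clock: 25.95
position: [0.5273, -0.2315, 0.351]
ee_rot: [0.003, 0.786, 0.618, 0.0]
contact_force: [0.9, 0.5, -0.7]
width: -0.0004
```

Emit:
servo_tool(
  steps=[
    [-35,0,0,0,0,0],
    [-70,0,0,0,0,0],
    [-90,0,0,0,0,0],
    [-90,0,0,0,0,0],
    [-90,0,0,0,0,0],
    [-90,0,0,0,0,0],
  ],
)

```text
clock: 26.55
position: [0.5057, -0.3164, 0.3481]
ee_rot: [-0.0, 0.786, 0.618, -0.0]
contact_force: [-0.4, 0.0, 0.2]
width: -0.0001
```

```bash
python3 - <<'E'
from h import *
st,im,d=wcap('w16')
P=cloud('wrist',d,st);Q=tounit(P)
for s in (1,-1):
    m=(d>0)&(Q[...,2]>.142)&(Q[...,2]<.22)&(Q[...,1]*s>.045)&(Q[...,1]*s<.09)&(abs(Q[...,0])<.016)
    q=Q[m]
    if len(q)>20: p=np.polyfit(q[:,1]*s,q[:,2],1); print(s,len(q),'lean in deg',90-np.degrees(np.arctan(p[0])))
m=(d>0)&(Q[...,2]>.15)&(Q[...,2]<.19)&(abs(Q[...,1])<.03)&(abs(Q[...,0])<.03); rep('handle top wrist',Q,m)
q=Q[m&(Q[...,2]>.166)]; p=np.polyfit(q[:,1],q[:,0],1); print('yaw',np.degrees(np.arctan(p[0])),'tilt',np.degrees(np.arctan(np.polyfit(q[:,1],q[:,2],1)[0])))
card('scene','s16.png')
im,d2=cams.get_image('top'); save('t16.png',im)
P0=cloud('top',np.load('pics/top0.npz')['d']);
E
```

```text
26.55 [ 0.5057 -0.3164  0.3481] [-0.676  0.27   1.231 -0.     1.64  -0.436] Fz [-0.4  0.   0.2] -8.803317842740194e-05
1 524 lean in deg 146.23733462708313
-1 711 lean in deg 144.19851280343954
handle top wrist 494 x [-0.0052  0.0001  0.0054] y [-0.0252 -0.0013  0.0226] z [0.1703 0.1718 0.1734]
yaw 0.46676970935018475 tilt 0.05647334244101722
handle top 198 x [-0.0053  0.0041  0.0073] y [-0.0242  0.0014  0.0246] z [0.1518 0.1676 0.1735]
```

View pics/s16.png

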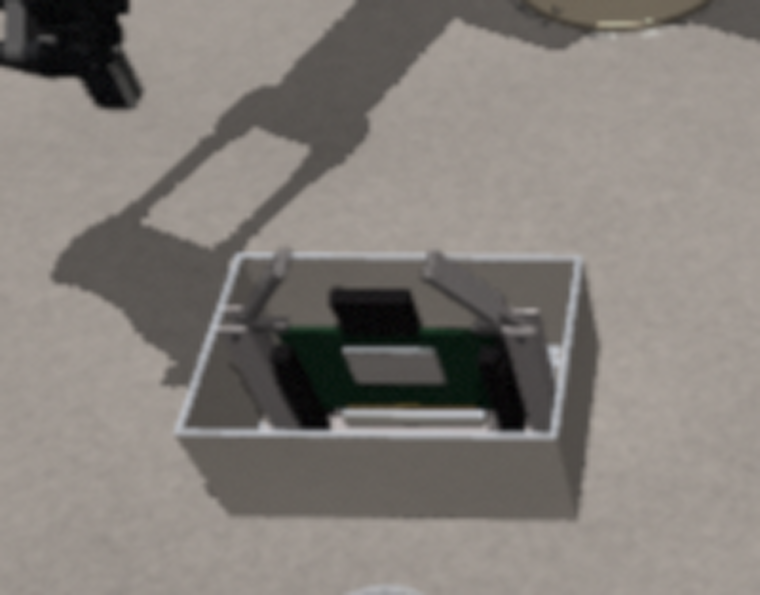

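View pics/w16.png

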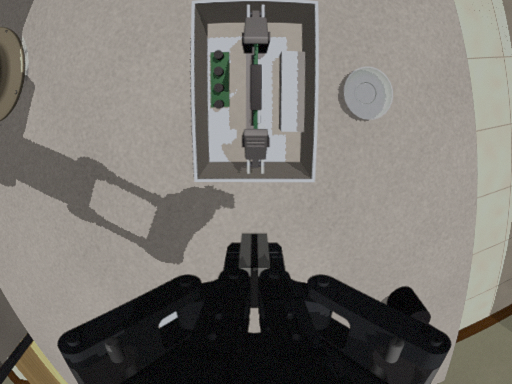

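View pics/t16.png

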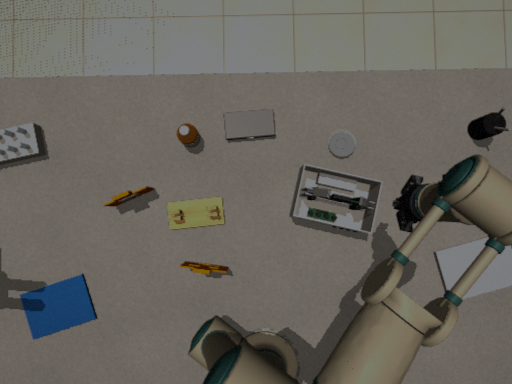

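```bash
python3 -c "
from h import *
s=telemetry.get_state();print(s['clock'],s['qd'].round(3));print(sign_off())"
```

```text
26.7 [-0.003  0.001 -0.001  0.     0.    -0.   ]
the job is handed in; nothing more can be done
None
```

The card is in the unit's connector with both ejector levers fully in. I handed the job in at about 26.7 s of the 72 s allowed, and `sign_off` gave no verdict.

**What I did:** I gripped the green card by its black handle and left the two orange look-alikes alone. I centred it over the cage with the wrist camera and lowered it between the guides. It rested on the connector with only about 4 N of contact. After letting go, I swung the right lever and then the left inward with the closed fingers. At each stop the force rose to about 21–24 N and the finger stopped moving.

**Last checks:**
- **Card:** the handle top dropped 7.7 mm, from 179.5 to 171.8 mm by the wrist camera, against the 8 mm the connector travels. That camera reads heights about 1.5 mm too high. The handle is within about 0.5° of square to the unit, and its upper edge is level.
- **Levers:** they lean about 36° (right) and 34° (left) inward, against the nominal 35°.
- **Bystanders:** the bottle, dish and slide box look unmoved in the top view.
- **Robot:** it stands clear, at rest, with about zero force.

**Disagreements:**
- The top and wrist cameras differed by about 1–1.5 mm in x, so I aligned by the wrist view alone.
- Some wrist readings taken before the arm had settled were 1–2 mm off. I took them again before inserting.
- One hover move went the wrong way in y, in free air, and I corrected it.

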